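# Tip the filter bar out of its deep sleeve and register it on the reader bed

### The job

The reference filter bar stands too deep in its narrow sleeve to be gripped: first lay the sleeve down on its side and let go of it, then take it again towards its closed end and tip it mouth-down so that the bar slides out and comes to lie flat on the rubber mat, wholly out of the sleeve. Then put the empty sleeve down on the bench or mat, lay the bar flat on the reader's bed and push it until it rests squarely against both steel stops. The filters are glass, so never let the bar fall from a height, and leave the other things on the bench where they are.

Things in the scene. Friction and masses are not known exactly. Their poses are not given: they have to be found in the camera images.
- holder: The sleeve: grey plastic rectangular tube 160 mm tall, open at the top, outside 32 (x) by 46 mm (y), walls and closed bottom 4 mm (inside 24 by 38, 156 deep). About 0.25 kg, loose, upright at the start. Origin: centre of the underside of its bottom; z points along it to the mouth; x is the thin way, y the broad way. The bar's top is about 46 mm below the rim; fingers cannot reach in beside it.
- bar: The filter bar: a plain steel bar 110 mm long (z), 30 mm wide (y), 14 mm thick (x), with four round glass windows along it; the same either way round and either face up. Mass about 0.22 kg. Origin: its centre. At the start it stands inside the sleeve with its z upright.
- mat: Black rubber mat fixed on the bench, 240 mm (x) by 200 mm (y), 2 mm thick. Origin: centre of its underside.
- bed: The reader: fixed dark steel bed 130 (x) by 200 mm (y), top 18 mm above the bench. Steel stops rise 10 mm above it: a long one along y, inner face at x = +45 mm (y -85 to 85); an end stop along x, inner face at y = -80 mm (x -20 to 40). Its -x and +y sides are open. Behind the long stop (x 65 to 135 mm) is a white housing 50 mm high. Origin: centre of the bed's underside, z up.
- seat (a point): Where the bar's centre is when it is fully home: long way along the bed's y, flat, one long side against the long stop and one end against the end stop. In the bed's frame (30, -25, 25) mm; its axes are the bed's. A hard or fast push lets the bar spring back a few mm; a slow one leaves it home. Sliding it on the bed takes 1 to 2 N.
- holder_mid (a point): The middle of the sleeve, on its centre line, 80 mm from its bottom; axes as the sleeve's. Either 46 mm wide side can be laid down. The bar begins to slide when the sleeve is tipped 20 to 35 degrees mouth-down past level, and slides freely at 45. A bar half out can jam if the sleeve is levelled or dragged sideways: draw the sleeve back along its own length.
- canister: Bystander: steel round open canister, 52 mm across, 100 mm high, standing near the sleeve. Origin: centre of its underside. The bench between the mat and the bottle, where sleeve and canister stand, is otherwise clear.
- beaker: Bystander: glass beaker, 68 mm across, 85 mm high. Origin: centre of its underside.
- jar: Bystander: amber jar, 56 mm across, 75 mm high. Origin: centre of its underside.
- cuvette_box: Bystander: white box of cuvettes, 70 by 110 by 45 mm. Origin: centre of its underside.
- spatula: Bystander: steel spatula with a handle, 180 mm long, lying along its x. Origin: its underside.
- bottle: Bystander: amber bottle, 64 mm across, 160 mm high. Origin: centre of its underside.
- mortar: Bystander: white ceramic bowl, 100 mm across, 50 mm high. Origin: centre of its underside.
Not all that is in view belongs to the job. Of the things shaped like the holder, the grey one is meant.

How it is judged:
On the way, in this order (a step that is already met when the one before it is completed fails the run):
1. the sleeve lies on its side on the bench or mat, let go, with the bar still in it (angle between holder's own z axis and vertical between 1.45 and 1.7 rad and height (world z) of holder_mid below 0.032 m and contact force between holder and the fingers below 0.2 N and distance between bar and holder_mid below 0.06 m), for 0.2 s.
2. the bar lies flat on the mat, wholly out of the sleeve and not held (distance between bar and holder_mid above 0.135 m and height (world z) of bar below 0.014 m and angle between the x axis of bar and the z axis of mat, either way round below 0.1 rad and contact force between bar and the fingers below 0.2 N and x of bar in the frame of mat between -0.12 and 0.12 m and y of bar in the frame of mat between -0.1 and 0.1 m), for 0.2 s.
At the end, for the whole second after the job is handed in: The bar lies flat on the reader's bed, its centre within 2 mm of fully home against both stops (each way) and its long way within 2 degrees of the long stop, released and at rest; the empty sleeve is at rest, lying on its side or standing upright, on the bench or mat (x of bar in the frame of seat between -0.002 and 0.002 m and y of bar in the frame of seat between -0.002 and 0.002 m and z of bar in the frame of seat between -0.003 and 0.003 m and angle between the z axis of bar and the y axis of bed, either way round below 0.035 rad and angle between the x axis of bar and the z axis of bed, either way round below 0.1 rad and linear speed of each of bar, holder below 0.02 m/s and ((angle between holder's own z axis and vertical between 1.45 and 1.7 rad and height (world z) of holder_mid below 0.032 m) or (angle between holder's own z axis and vertical below 0.1 rad and height (world z) of holder below 0.006 m))); the robot touches nothing.
It fails at once if the bar falls from a height (faster than 1.5 m/s) (linear speed of bar above 1.5 m/s).
It fails at once if another thing on the bench is moved more than 30 mm (distance of any of canister, beaker, jar, cuvette_box, spatula, bottle, mortar from where it was at the start of the episode above 0.03 m).
It also fails if it takes over 72 s, if anything falls off the work surface, if the arm or the gripper's body presses on something with over 40 N, if the wrist force passes 120 N, or if a joint passes its speed limit or range.

### The arm

A 6-joint arm with a two-finger parallel gripper is mounted at the origin on the work surface. World frame = base frame: x ahead of the robot, y to its left, z up, the work surface at z = 0. Lengths are in m, angles in rad, forces in N, time in s.
With the tool pointing down it reaches from about 0.35 to 0.775 m from the base axis. Payload 5.5 kg.
Tool frame: the origin (TCP) lies midway between the tips of the shut fingers; the grasp point (between the pads) lies 19 mm behind it; z points along the fingers, y is the line along which they close (so a half turn about z gives the same grasp; the last joint's range is limited). The gripper opens to 85 mm and grips with 20 to 120 N. Pads are 22 mm wide; open, the fingers measure 114 mm over their backs; the gripper's body (76 mm by 85 mm) begins 54 mm behind the grasp point. The pads swing forward as they close: fully open they stand 13 mm farther back than shut.
Start: joints at [1.21, 0.313, 0.046, 1.304, 0, 1.431], TCP at [0.126, 0.561, 0.204] pointing down, gripper open.
Joint ranges: [-2.76, 2.76], [-0.86, 1.69], [-1.03, 1.26], [-2.2, 2.34], [-1.47, 1.5], [-3.14, 3.14]. Speed limits (rad/s): [2.57, 2.57, 3.14, 3.14, 3.14, 3.14].

### API

Orientations are given as a unit quaternion [w, x, y, z].
In Python, from workcell import env gives the robot as it stands.
- The arm moves only by the tool move_arm, never from a script. Its argument "targets" is a list of rows, each a list of 3 entries, a list of its own where there are three numbers: the shift along the tool's x, y, z in mm, then the turn, a rotation vector about the tool's x, y, z in units of 10 degrees (1.0 is 10 degrees), then the closure, from -1 (fully open) to 1 (shut). In form: [[[dx, dy, dz], [ax, ay, az], gripper], ...]. A call has 1 to 5 rows; each row is the pose to reach, as a shift and turn from the pose commanded when the call began, along the tool's axes at that moment; what a row does not reach only later rows make up. A row lasts 1/8 s, in which the tool goes at most 62.5 mm and 10.7 degrees, less where a joint would pass 70% of its speed; a pose out of reach is approached as far as the arm can. A call with a gripper value outside its range is refused whole. The fingers move at their own pace and stop on an object; "squeeze" is the grip in N (left out, the last holds). Time passes only in rows, so rows that repeat a pose let the fingers close. It gives the time, the measured TCP pose, the force, the opening and the grip force at its end, in the units of the state.
- env.get_state(): the state, without advancing time (a new reading comes with each control period).
- env.read_camera(name): name is "scene" or "top" or "wrist"; returns a dict with "pixels" (480x640x3 uint8, red, green, blue), "fovy" (degrees; the focal length in pixels is half the picture's height over the tangent of half this angle, whatever the lens; pixels are square), "cx", "cy" (the principal point, pixels), "extrinsics" (4x4, takes a point from world to camera coordinates); the wrist camera has in their place "mount" (4x4, takes a point from camera to tool coordinates, whose origin is the TCP and whose axes are the flange's). Camera axes: x right, y up, looking along -z (the intrinsics and any distortion apply to the point x, -y, -z); pixel columns grow to the right and rows downward; lengths in m; the calibration is good to about 2 mm. A picture is of the moment at which its call begins: read the wrist's pose just before it. There is no depth.
- env.hand_in(): hands the job in; it is judged then, once.
Trained networks look in a picture, given as the dict that the camera call returned (one of the last four; its "shot" number tells which), for a name from the list of things; names that differ only in an ending like _2 or _b are one class to them, and where a whole thing is asked for, a point or a joint stands for the part that bears it (a point fixed in the world has none). Each returns a list of dicts, best first, with "confidence" (0 to 1); they miss things now and then, are a little off and sometimes report something else, mostly with a low value. They report only what shows in the picture. A call takes as long as a camera call. They do not tell look-alikes from the thing itself.
- env.spot_in(thing, picture): "centre" ([x, y, z] in m, in world coordinates, good to about 4 mm: the middle of the surface that is visible of it).
- env.regions_of(thing, picture): "mask" (480x640 bool, what is visible of it).
- env.landmark_of(thing, picture): "centre" ([x, y, z] in m, in world coordinates, good to about 4 mm: a listed point, or the origin of a listed thing).
The state is a dict: "clock": time; "joint_pos": joint angles; "qvel": joint speeds; "tau": joint torques, N m; "tcp_pos": TCP position; "orientation": TCP orientation; "wrist_force": force on the tool from outside, world axes, zero at the start; "ft_torque": the same for the moment, N m; "finger_gap": finger opening in m; "grip_force": force on a finger pad.
Only numpy, scipy, OpenCV 4.12 (cv2) and the standard library are available. Lean on these libraries where they do the work, as an engineer would, in place of code of your own. Each camera call takes 0.05 s, during which the arm holds its last target. There are 200 camera calls.

## Working session

There is one attempt and no reset: what is moved stays moved. The work goes in short steps, Python scripts to look and compute and a tool call to move; the robot and the scene stay as the last step left them, time stands still between calls to the robot, and variables do not carry over. Pictures are saved under pics/ and viewed, at most 10 in all, crops included, and the job is handed in when it is done.

Besides the shell and the picture viewer there is one more tool, called as name(argument=value, ...), one argument or row to a line, values as JSON. move_arm: Moves the arm, as the interface text tells. Its arguments: {"type":"object","properties":{"targets":{"type":"array","items":{"type":"array"}},"squeeze":{"type":"number"}},"required":["targets"]}

```bash
mkdir -p pics; ls
cat > h.py <<'E'
import numpy as np, cv2
from scipy.spatial.transform import Rotation as R
from workcell import env
def rot(q): return R.from_quat([q[1],q[2],q[3],q[0]])
def save(p,n,crop=None,s=1):
    im=p["pixels"][...,::-1]
    if crop: x0,y0,x1,y1=crop; im=im[y0:y1,x0:x1]
    cv2.imwrite(f"pics/{n}.png",cv2.resize(im,None,fx=s,fy=s,interpolation=cv2.INTER_CUBIC))
E
python3 - <<'E'
from h import *
np.set_printoptions(precision=3,suppress=True)
print(env.get_state())
for n in ["scene","top"]:
    p=env.read_camera(n); save(p,n+"0")
    print(n,p["fovy"],p["cx"],p["cy"],p.keys()); print(p["extrinsics"])
    for t in ["holder","mat","bed","seat","canister","bottle","beaker","jar","cuvette_box","spatula","mortar","bar"]:
        print(t,[(np.round(d["centre"],3).tolist(),round(d["confidence"],2)) for d in env.landmark_of(t,p)])
E
```

```text
pics
{'clock': 0.0, 'joint_pos': array([1.21 , 0.314, 0.045, 1.304, 0.   , 1.431]), 'qvel': array([ 0.002, -0.002, -0.   , -0.001, -0.002, -0.001]), 'tau': array([ -0.002, -48.062,  29.854,   0.019,  -0.   ,  -0.   ]), 'tcp_pos': array([0.126, 0.561, 0.203]), 'orientation': array([-0.   ,  0.11 ,  0.994, -0.001]), 'wrist_force': array([-0.019,  1.35 , -0.192]), 'ft_torque': array([-0.059,  0.049,  0.013]), 'grip_force': 0.0, 'finger_gap': 0.08559159086843443}
scene 51.530002772317374 325.1387278324391 239.9765406470026 dict_keys(['pixels', 'fovy', 'cx', 'cy', 'extrinsics', 'shot'])
[[ 0.386  0.923 -0.001 -0.236]
 [-0.751  0.315  0.58   0.323]
 [ 0.536 -0.223  0.814 -1.481]
 [ 0.     0.     0.     1.   ]]
holder [([0.481, 0.477, -0.004], 0.93), ([0.441, 0.314, 0.001], 0.91), ([0.304, 0.182, 0.001], 0.85), ([0.278, 0.271, -0.0], 0.59)]
mat [([0.544, 0.118, -0.001], 0.58)]
bed [([0.56, -0.259, 0.0], 0.91)]
seat [([0.583, -0.288, 0.024], 0.76)]
canister [([0.578, 0.36, -0.003], 0.84)]
bottle [([0.595, 0.486, -0.0], 0.74)]
beaker []
jar [([0.769, -0.093, -0.002], 0.72), ([0.584, -0.287, 0
[... 300 characters left out ...]
029 -0.999 -0.013  0.036]
 [ 0.996  0.028  0.088 -0.527]
 [-0.088 -0.016  0.996 -1.474]
 [ 0.     0.     0.     1.   ]]
holder [([0.31, 0.177, -0.001], 0.95), ([0.28, 0.27, -0.002], 0.8), ([0.441, 0.311, 0.0], 0.67), ([0.484, 0.476, -0.001], 0.57)]
mat []
bed [([0.557, -0.256, 0.001], 0.77), ([0.44, 0.317, 0.056], 0.44)]
seat [([0.583, -0.286, 0.026], 0.7)]
canister [([0.577, 0.36, 0.003], 0.9)]
bottle [([0.596, 0.482, 0.0], 0.8)]
beaker [([0.771, 0.096, 0.004], 0.9), ([0.366, -0.412, 0.001], 0.32)]
jar [([0.771, -0.091, 0.0], 0.7)]
cuvette_box [([0.765, 0.248, -0.004], 0.89)]
spatula [([0.367, -0.412, 0.003], 0.57)]
mortar [([0.344, -0.16, -0.001], 0.86)]
bar [([0.439, 0.315, 0.058], 0.65)]
```

View pics/scene0.png

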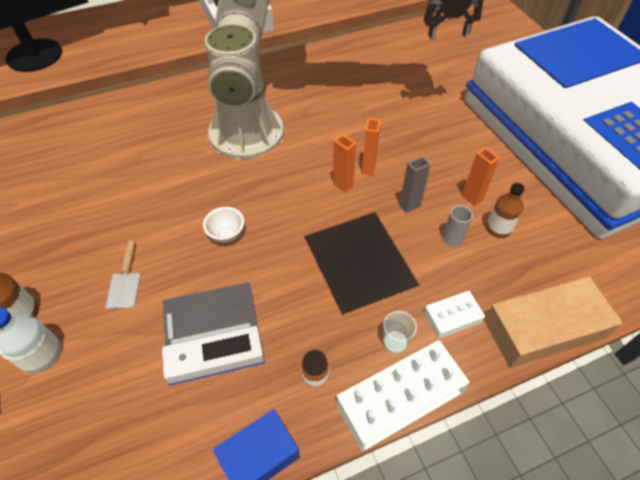

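View pics/top0.png

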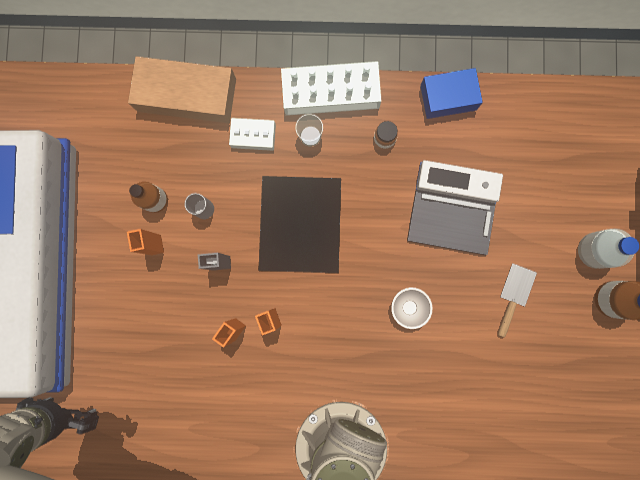

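Look-alikes in the scene picture: orange sleeves at (344,163), (371,147) and (481,176), the grey sleeve at (415,185), and the grey round canister at (458,226). I choose the grey rectangular one at (415,185), which is top view (209,261). I'll check it in a crop and fit the poses by silhouette.

```bash
cat >> h.py <<'E'
from scipy.optimize import minimize
def proj(p,X):
    f=240/np.tan(np.radians(p["fovy"]/2)); E=p["extrinsics"]; c=np.asarray(X)@E[:3,:3].T+E[:3,3]
    return np.c_[p["cx"]+f*c[:,0]/-c[:,2], p["cy"]-f*c[:,1]/-c[:,2]]
def box(x0,x1,y0,y1,z0,z1): return np.array([[x,y,z] for x in (x0,x1) for y in (y0,y1) for z in (z0,z1)])
def sil(p,boxes,x,y,yaw):
    m=np.zeros((480,640),np.uint8); c,s=np.cos(yaw),np.sin(yaw)
    for b in boxes:
        w=np.c_[x+c*b[:,0]-s*b[:,1], y+s*b[:,0]+c*b[:,1], b[:,2]]
        h=cv2.convexHull((proj(p,w)*16).astype(np.int32)); cv2.fillConvexPoly(m,h,1,cv2.LINE_8,4)
    return m>0
def fit(pm,boxes,g):
    def cost(v): return sum(1-(lambda a:(a&m).sum()/max(1,(a|m).sum()))(sil(p,boxes,v[0],v[1],v[2])) for p,m in pm)
    best=None
    for dy in (-.3,0,.3):
        s=np.array([[g[0],g[1],g[2]+dy]]*4)+np.array([[0,0,0],[.01,0,0],[0,.01,0],[0,0,.15]])
        r=minimize(cost,s[0],method="Nelder-Mead",options=dict(initial_simplex=s,xatol=1e-4,fatol=1e-4,maxiter=150))
        if best is None or r.fun<best.fun: best=r
    return best.x,best.fun/len(pm)
def near(p,t,X):
    u=proj(p,[X])[0]; L=env.regions_of(t,p)
    L=[d["mask"] for d in L if d["mask"].any()]
    return min(L,key=lambda m:np.hypot(*(np.argwhere(m).mean(0)[::-1]-u))) if L else None
HOLD=[box(-.016,.016,-.023,.023,0,.16)]; MAT=[box(-.12,.12,-.1,.1,0,.002)]
BED=[box(-.065,.065,-.1,.1,0,.018),box(.065,.135,-.1,.1,0,.05)]
CAN=[np.array([[.026*np.cos(a),.026*np.sin(a),z] for a in np.arange(0,6.3,.3) for z in (0,.1)])]
E
python3 - <<'E'
from h import *
np.set_printoptions(precision=4,suppress=True)
P={n:env.read_camera(n) for n in ("scene","top")}
for t,B,g,X in [("holder",HOLD,(.441,.313,0),(.441,.313,.08)),("mat",MAT,(.544,.118,0),(.544,.118,0)),("bed",BED,(.558,-.257,-.15),(.58,-.257,.02)),("canister",CAN,(.577,.36,0),(.577,.36,.05))]:
    pm=[(n,p,near(p,t,X)) for n,p in P.items()]
    pm=[a for a in pm if a[2] is not None]
    for n,p,m in pm: print(t,n,m.sum(),fit([(p,m)],B,g))
    if len(pm)>1: print(t,"both",fit([a[1:] for a in pm],B,g))
a=P["scene"]["pixels"][130:260,330:540]; b=P["top"]["pixels"][170:300,110:320]
cv2.imwrite("pics/crop1.png",cv2.resize(np.hstack([a,b])[...,::-1],(800,248),interpolation=cv2.INTER_CUBIC))
E
```

```text
holder scene 1140 (array([0.4391, 0.3152, 0.2558]), np.float64(0.04945515507124898))
holder top 424 (array([0.4434, 0.3135, 0.0429]), np.float64(0.2063789868667918))
holder both (array([0.4427, 0.3136, 0.0662]), np.float64(0.16073158736375875))
mat scene 6820 (array([0.5424, 0.1205, 0.0013]), np.float64(0.021157167530224563))
mat top 7752 (array([ 0.5453,  0.1208, -0.001 ]), np.float64(0.02120863677015461))
mat both (array([ 0.5453,  0.1209, -0.0024]), np.float64(0.024455579572737807))
bed scene 7983 (array([ 0.5561, -0.256 , -0.1488]), np.float64(0.03842447602987231))
bed top 7004 (array([ 0.5609, -0.257 , -0.1408]), np.float64(0.01539330603022171))
bed both (array([ 0.5601, -0.2563, -0.1467]), np.float64(0.0324487075210837))
canister scene 797 (array([0.5731, 0.3647, 0.2821]), np.float64(0.11247216035634744))
canister top 568 (array([ 0.5774,  0.3641, -0.1787]), np.float64(0.05960264900662249))
canister both (array([ 0.5778,  0.3634, -0.3118]), np.float64(0.09465299213382455))
```

View pics/crop1.png

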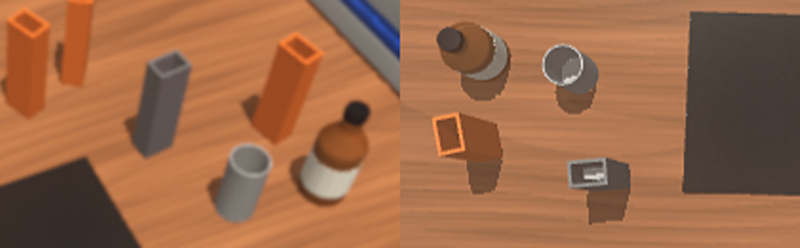

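The crop confirms the choice. The grey sleeve is in the scene at (415,185), and its mouth in the top crop is at (588,173) with the bar's end visible inside. Its yaw is about 3°. The canister is up-left at (563,66) and the mat is to the right.

```bash
cat >> h.py <<'E'
np.set_printoptions(precision=4,suppress=True)
def tool(yaw,tilt):
    """tool y = horizontal (yaw), tool z = down tilted by tilt deg towards +x(yaw)"""
    t=np.radians(tilt); f=np.array([np.cos(yaw),np.sin(yaw),0]); y=np.array([-np.sin(yaw),np.cos(yaw),0])
    z=np.sin(t)*f-np.cos(t)*np.array([0,0,1]); return np.c_[np.cross(y,z),y,z]
def plan(goals,s=None,Rp0=None):
    if Rp0 is None:
        s=s or env.get_state(); Rp0=(rot(s["orientation"]).as_matrix(),np.array(s["tcp_pos"]))
    R0,p0=Rp0
    for p,Rt in goals:
        print(np.round(1000*R0.T@(np.array(p)-p0),1).tolist(), np.round(np.degrees(R.from_matrix(R0.T@Rt).as_rotvec())/10,2).tolist())
HX,HY,HYAW=.4425,.3137,.055
E
python3 - <<'E'
from h import *
T=tool(HYAW,50); G=np.array([HX,HY,.115])-.008*np.array([np.cos(HYAW),np.sin(HYAW),0]); tcp=G+.022*T[:,2]
pre=tcp-.10*T[:,2]; hi=pre+[-.01,0,.06]
plan([(hi,T),(pre,T),(tcp,T)]); print(hi,pre,tcp)
plan([(pre,T),(tcp,T)],Rp0=(T,hi))
E
```

```text
[-288.1, -192.7, -21.7] [-0.69, -4.97, -1.48]
[-297.9, -190.5, 38.3] [-0.69, -4.97, -1.48]
[-371.6, -169.6, 102.6] [-0.69, -4.97, -1.48]
[0.3649 0.31   0.2251] [0.3749 0.31   0.1651] [0.4513 0.3142 0.1009]
[39.5, -0.5, 46.2] [0.0, 0.0, 0.0]
[39.5, -0.5, 146.2] [0.0, 0.0, 0.0]
```

move_arm(
  targets=[
    [[-288, -193, -22], [-0.69, -4.97, -1.48], -1],
    [[-288, -193, -22], [-0.69, -4.97, -1.48], -1],
    [[-288, -193, -22], [-0.69, -4.97, -1.48], -1],
    [[-288, -193, -22], [-0.69, -4.97, -1.48], -1],
    [[-288, -193, -22], [-0.69, -4.97, -1.48], -1],
  ],
)

```text
clock: 2.42
tcp_pos: [0.3384, 0.3377, 0.2233]
orientation: [0.42, -0.025, 0.907, 0.012]
wrist_force: [1.3, 0.1, -0.5]
finger_gap: 0.0854
grip_force: 0.0
```

Run:
```python
from h import *
s=env.get_state(); print(s["clock"],s["tcp_pos"],s["joint_pos"],s["qvel"])
T=tool(HYAW,50); G=np.array([HX,HY,.115])-.008*np.array([np.cos(HYAW),np.sin(HYAW),0]); tcp=G+.022*T[:,2]
pre=tcp-.10*T[:,2]; hi=pre+[-.01,0,.06]
plan([(hi,T),(pre,T),(tcp,T)])
```

```text
2.425 [0.3384 0.3377 0.2233] [ 1.0619 -0.2329 -0.8268  0.4139 -0.6985  0.7971] [-0.6747 -0.8887 -1.5588 -2.2337 -0.4876 -1.7457]
[-17.5, -29.2, 17.8] [0.01, -0.04, -0.01]
[21.7, -29.8, 64.2] [0.01, -0.04, -0.01]
[21.1, -30.0, 164.2] [0.01, -0.04, -0.01]
```

move_arm(
  targets=[
    [[0, -30, 20], [0, 0, 0], -1],
    [[22, -30, 64], [0, 0, 0], -1],
    [[22, -30, 64], [0, 0, 0], -1],
  ],
)

```text
clock: 2.8
tcp_pos: [0.3728, 0.308, 0.161]
orientation: [0.416, -0.023, 0.909, 0.01]
wrist_force: [0.5, -0.7, -0.1]
finger_gap: 0.0857
grip_force: 0.0
```

Run:
```python
from h import *
s=env.get_state(); print(s["clock"],s["tcp_pos"],s["joint_pos"],s["qvel"])
T=tool(HYAW,50); G=np.array([HX,HY,.115])-.008*np.array([np.cos(HYAW),np.sin(HYAW),0]); tcp=G+.022*T[:,2]
plan([(tcp,T)])
p=env.read_camera("scene"); save(p,"s1",(300,60,560,255),3)
```

```text
2.8 [0.3728 0.308  0.161 ] [ 0.9188 -0.1924 -0.9886  0.1338 -0.6157  0.6571] [ 0.0306 -0.0199  0.0813  0.0887 -0.02    0.0165]
[-6.0, 2.2, 98.9] [-0.02, -0.09, -0.01]
```

View pics/s1.png

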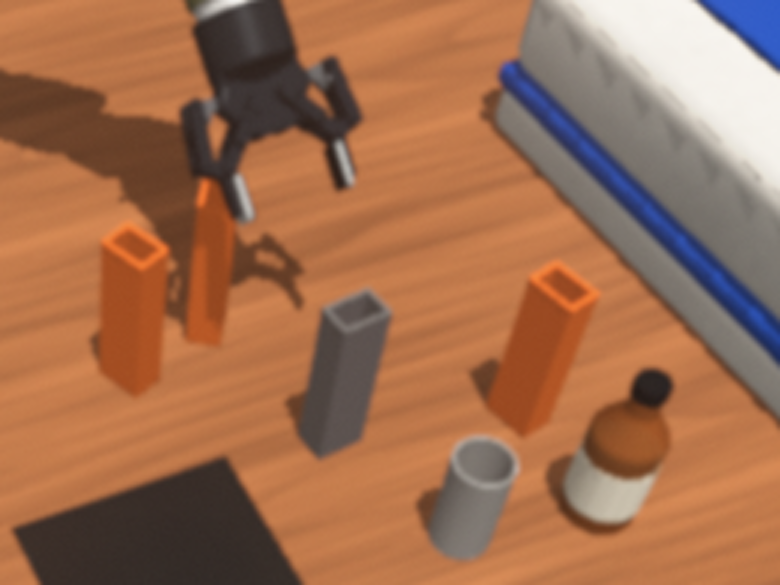

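The jaws stand open in front of the sleeve and clear of the orange ones. The sleeve's mouth is at crop (355,312). Advancing and closing.

move_arm(
  targets=[
    [[-6, 2, 50], [0, -0.09, 0], -1],
    [[-6, 2, 99], [0, -0.09, 0], -1],
    [[-6, 2, 99], [0, -0.09, 0], -1],
    [[-6, 2, 99], [0, -0.09, 0], 1],
    [[-6, 2, 99], [0, -0.09, 0], 1],
  ],
  squeeze=80,
)

```text
clock: 3.48
tcp_pos: [0.4536, 0.3212, 0.1083]
orientation: [0.424, -0.023, 0.905, 0.012]
wrist_force: [-0.3, -1.8, 1.2]
finger_gap: 0.0512
grip_force: 0.7
```

move_arm(
  targets=[
    [[0, 0, 0], [0, 0, 0], 1],
    [[0, 0, 0], [0, 0, 0], 1],
    [[0, 0, 0], [0, 0, 0], 1],
    [[0, 0, 0], [0, 0, 0], 1],
  ],
)

```text
clock: 3.98
tcp_pos: [0.4546, 0.3211, 0.1089]
orientation: [0.424, -0.022, 0.905, 0.012]
wrist_force: [-2.5, -2.5, 6.8]
finger_gap: 0.0432
grip_force: 79.7
```

Run:
```python
from h import *
s=env.get_state(); print(s)
T0=rot(s["orientation"]).as_matrix(); print(T0)
```

```text
{'clock': 3.975, 'joint_pos': array([ 0.7697,  0.0291, -1.0255, -0.2201, -0.5299,  0.5122]), 'qvel': array([-0.0006,  0.0002, -0.0016, -0.0001,  0.0003, -0.0017]), 'tau': array([  0.3399, -23.2028,  23.0677,  -5.4827,  -0.1739,   0.0489]), 'tcp_pos': array([0.4546, 0.3211, 0.1089]), 'orientation': array([ 0.4245, -0.0222,  0.9051,  0.0119]), 'wrist_force': array([-2.4755, -2.5438,  6.7527]), 'ft_torque': array([-0.3526, -0.0615, -0.3372]), 'grip_force': 79.70738988602534, 'finger_gap': 0.043215593154120886}
[[-0.6386 -0.0502  0.7679]
 [-0.03    0.9987  0.0403]
 [-0.7689  0.0027 -0.6393]]
```

```bash
cat >> h.py <<'E'
def sl(O,th,yaw,rx,rz,tilt0):
    """TCP pose for sleeve bottom centre O, mouth tilted th deg towards +x(yaw)"""
    t=np.radians(th); f=np.array([np.cos(yaw),np.sin(yaw),0]); up=np.array([0,0,1])
    return np.array(O)+rx*(np.cos(t)*f-np.sin(t)*up)+rz*(np.sin(t)*f+np.cos(t)*up), tool(yaw,tilt0-th)
E
python3 - <<'E'
from h import *
g=(.012,.109,50.2)
W=[((.4425,.320,.03),0,.05),((.436,.312,.05),10,.05),((.43,.30,.055),20,.04),((.425,.285,.055),30,.03),((.42,.27,.055),40,.02)]
V=[((.42,.265,.05),52,.0),((.42,.265,.043),64,.0),((.42,.265,.036),76,.0),((.42,.265,.027),86.5,.0),((.42,.265,.025),87,.0)]
a=[sl(O,t,y,*g) for O,t,y in W]; b=[sl(O,t,y,*g) for O,t,y in V]
plan(a); print(); plan(b,Rp0=(a[-1][1],a[-1][0])); print([np.round(x[0],3).tolist() for x in b])
E
```

```text
[-23.0, -0.4, -19.3] [0.01, 0.01, -0.01]
[-43.1, -8.0, -20.6] [0.01, 1.01, -0.01]
[-48.8, -20.2, -10.8] [0.05, 2.01, 0.03]
[-48.0, -35.8, 3.7] [0.08, 3.01, 0.09]
[-43.8, -51.6, 18.3] [0.1, 4.01, 0.14]

[-9.6, -6.9, 25.2] [0.01, 1.2, 0.11]
[-14.5, -7.1, 54.2] [-0.0, 2.4, 0.12]
[-14.6, -7.2, 84.0] [-0.02, 3.6, 0.12]
[-10.4, -7.2, 112.7] [-0.03, 4.65, 0.11]
[-9.8, -7.2, 115.6] [-0.03, 4.7, 0.11]
[[0.513, 0.265, 0.108], [0.523, 0.265, 0.08], [0.529, 0.265, 0.051], [0.53, 0.265, 0.022], [0.529, 0.265, 0.019]]
```

move_arm(
  targets=[
    [[-23, 0, -19], [0, 0, 0], 1],
    [[-43, -8, -21], [0, 1, 0], 1],
    [[-49, -20, -11], [0.05, 2, 0.03], 1],
    [[-48, -36, 4], [0.08, 3, 0.09], 1],
    [[-44, -52, 18], [0.1, 4, 0.14], 1],
  ],
)

```text
clock: 4.6
tcp_pos: [0.4978, 0.2708, 0.1302]
orientation: [0.09, -0.011, 0.996, 0.001]
wrist_force: [0.4, 0.6, -6.1]
finger_gap: 0.0432
grip_force: 84.2
```

Run:
```python
from h import *
g=(.012,.109,50.2)
V=[((.42,.265,.05),52,.0),((.42,.265,.043),62,.0),((.42,.265,.036),72,.0),((.42,.265,.027),82,.0),((.42,.265,.025),87,.0)]
b=[sl(O,t,y,*g) for O,t,y in V]
s=env.get_state(); print(s["tcp_pos"],s["joint_pos"],s["finger_gap"],s["qvel"]); plan(b,s)
p=env.read_camera("scene"); save(p,"s2",(300,60,560,255),3)
```

```text
[0.4978 0.2708 0.1302] [ 0.3944  0.1947 -0.3132  0.8943 -0.0649  0.3667] 0.0432047594399227 [-0.6658  1.0241  1.3928  1.7175  0.7161 -0.4221]
[-11.0, -6.2, 24.9] [0.01, 1.21, 0.13]
[-15.2, -6.4, 50.1] [0.0, 2.21, 0.13]
[-16.0, -6.5, 76.0] [-0.01, 3.21, 0.13]
[-13.2, -6.6, 103.9] [-0.02, 4.21, 0.13]
[-11.0, -6.6, 115.3] [-0.03, 4.71, 0.13]
```

View pics/s2.png

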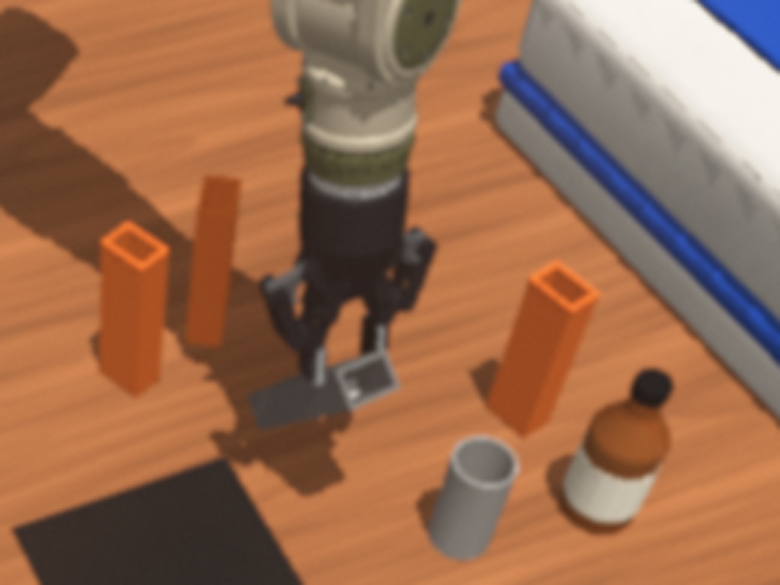

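The sleeve is held and tilting as planned: mouth at crop (367,380), bottom at (255,405), canister clear. Continuing to lay it down.

move_arm(
  targets=[
    [[-11, -6, 25], [0, 1, 0.13], 1],
    [[-15, -6, 50], [0, 2, 0.13], 1],
    [[-16, -6, 76], [0, 3, 0.13], 1],
    [[-13, -6, 104], [0, 4, 0.13], 1],
    [[-11, -6, 115], [0, 4.7, 0.13], 1],
  ],
)

```text
clock: 5.28
tcp_pos: [0.5309, 0.2649, 0.0145]
orientation: [-0.314, 0.001, 0.949, -0.004]
wrist_force: [2.3, 0.5, -2.6]
finger_gap: 0.0432
grip_force: 86.2
```

move_arm(
  targets=[
    [[0, 0, 0], [0, 0, 0], 1],
    [[0, 0, 0], [0, 0, 0], 1],
  ],
)

```text
clock: 5.52
tcp_pos: [0.5301, 0.2653, 0.0164]
orientation: [-0.313, 0.001, 0.95, -0.004]
wrist_force: [-1.2, -0.3, -2.5]
finger_gap: 0.0438
grip_force: 85.9
```

Run:
```python
from h import *
s=env.get_state(); print(s); T=rot(s["orientation"]).as_matrix(); print(T)
p=env.read_camera("scene"); save(p,"s3",(330,120,530,270),4)
```

```text
{'clock': 5.525, 'joint_pos': array([0.2498, 1.0469, 0.6722, 1.8184, 0.1408, 0.206 ]), 'qvel': array([ 0.0056, -0.086 , -0.0095, -0.006 ,  0.0016, -0.0014]), 'tau': array([ -0.7977, -72.4307,  23.581 ,   6.4753,   0.5452,  -0.004 ]), 'tcp_pos': array([0.5301, 0.2653, 0.0164]), 'orientation': array([-0.3126,  0.0007,  0.9499, -0.0037]), 'wrist_force': array([-1.1736, -0.2629, -2.4613]), 'ft_torque': array([-0.038 , -1.053 ,  0.0262]), 'grip_force': 85.88388993870467, 'finger_gap': 0.04377479649125317}
[[-0.8045 -0.001  -0.5939]
 [ 0.0037  1.     -0.0067]
 [ 0.5939 -0.0076 -0.8045]]
```

View pics/s3.png

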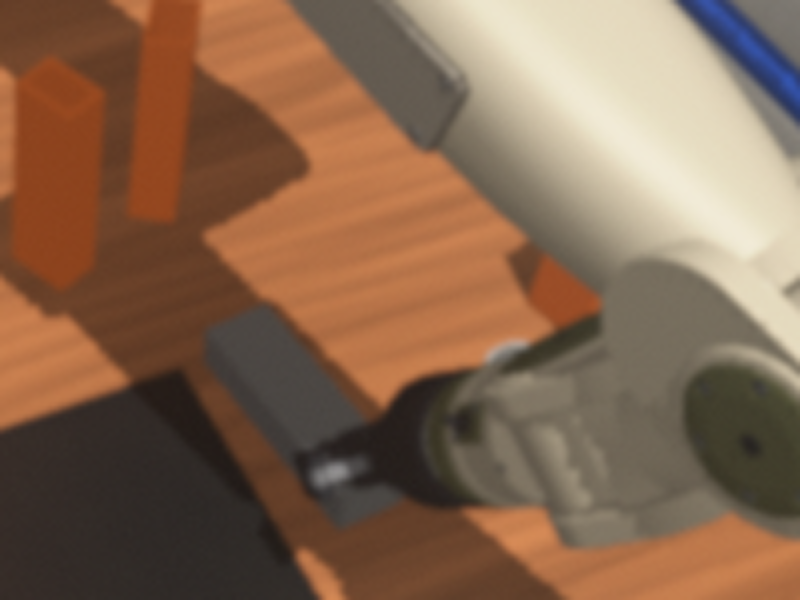

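The sleeve is nearly level: bottom end at crop (240,335), held near its mouth at (345,470). Lower a little, open partly and draw back.

move_arm(
  targets=[
    [[-4, 0, 5], [0, 0.1, 0], 1],
    [[-4, 0, 5], [0, 0.1, 0], 1],
    [[-4, 0, 5], [0, 0.1, 0], -0.4],
    [[-4, 0, 5], [0, 0.1, 0], -0.4],
    [[-4, 0, 5], [0, 0.1, 0], -0.4],
  ],
)

```text
clock: 6.2
tcp_pos: [0.5308, 0.2651, 0.0119]
orientation: [-0.32, 0.001, 0.947, -0.003]
wrist_force: [-0.1, -1.2, 0.1]
finger_gap: 0.0599
grip_force: 0.0
```

move_arm(
  targets=[
    [[-4, 0, 5], [0, 0, 0], -0.4],
    [[0, 0, -30], [0, 0, 0], -0.4],
    [[0, 0, -90], [0, 0, 0], -0.4],
    [[0, 0, -140], [0, -1, 0], -0.4],
    [[-40, 0, -150], [0, -2, 0], -0.4],
  ],
)

```text
clock: 6.82
tcp_pos: [0.6577, 0.2661, 0.1036]
orientation: [-0.149, 0.001, 0.989, -0.003]
wrist_force: [1.7, 0.2, 0.3]
finger_gap: 0.0596
grip_force: 0.0
```

Run:
```python
from h import *
s=env.get_state(); print(s["clock"],s["tcp_pos"],s["joint_pos"],s["finger_gap"],s["wrist_force"]); print(rot(s["orientation"]).as_matrix())
LAY=[box(0,.16,-.023,.023,0,.032)]
pm=[]
for n in("scene","top"):
    p=env.read_camera(n); save(p,"s4"+n,(330,120,530,270) if n=="scene" else (150,150,350,300),3)
    m=near(p,"holder",(.50,.265,.016)); print(n,m.sum(),fit([(p,m)],LAY,(.42,.265,0)))
    pm.append((p,m))
print(fit(pm,LAY,(.42,.265,0)))
a=cv2.imread("pics/s4scene.png");b=cv2.imread("pics/s4top.png");cv2.imwrite("pics/s4.png",cv2.resize(np.hstack([a,b]),(800,300)))
```

```text
6.825 [0.6577 0.2661 0.1036] [0.2416 0.9573 0.8708 1.7759 0.0641 0.2336] 0.059609847150569155 [1.6925 0.2343 0.2734]
[[-0.9558  0.0004 -0.2939]
 [ 0.0024  1.     -0.0065]
 [ 0.2939 -0.0069 -0.9558]]
scene 1376 (array([0.4228, 0.2626, 0.0358]), np.float64(0.03257790368271951))
top 356 (array([ 0.42 ,  0.265, -0.3  ]), np.float64(1.0))
(array([0.4228, 0.2626, 0.0358]), np.float64(0.5162889518413598))
```

View pics/s4.png

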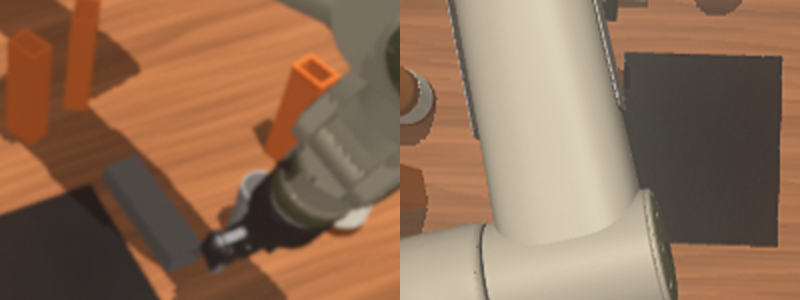

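The sleeve lies flat on the bench beside the mat: closed end at crop (125,170), mouth at (180,255), let go. Now take it near the closed end.

Run:
```python
from h import *
T=tool(.02,20); tcp=np.array([.458,.2655,.008]); pre=tcp-.06*T[:,2]
plan([(pre+[0.05,0,.02],tool(.02,0)),(pre,T),(tcp,T)]); plan([(tcp,T)],Rp0=(T,pre))
```

```text
[149.0, -0.0, 71.5] [-0.03, -1.77, -0.12]
[190.5, 0.2, 105.8] [-0.05, -3.77, -0.11]
[153.8, 1.0, 153.3] [-0.05, -3.77, -0.11]
[-0.0, 0.0, 60.0] [0.0, 0.0, 0.0]
```

move_arm(
  targets=[
    [[80, 0, 20], [0, -0.9, 0], -0.6],
    [[149, 0, 71], [0, -1.8, -0.1], -0.6],
    [[190, 0, 106], [0, -3, -0.1], -0.6],
    [[190, 0, 106], [-0.05, -3.77, -0.1], -0.6],
    [[190, 0, 106], [-0.05, -3.77, -0.1], -0.6],
  ],
  squeeze=100,
)

```text
clock: 7.65
tcp_pos: [0.4847, 0.2694, 0.0744]
orientation: [0.131, -0.009, 0.991, -0.001]
wrist_force: [0.2, 1.5, 0.4]
finger_gap: 0.0686
grip_force: 0.0
```

Run:
```python
from h import *
s=env.get_state(); print(s["clock"],s["tcp_pos"],s["joint_pos"],s["qvel"])
T=tool(.02,20); tcp=np.array([.458,.2655,.008]); plan([(tcp,T)])
p=env.read_camera("top"); m=near(p,"holder",(.50,.265,.016)); print(m.sum(),fit([(p,m)],[box(0,.16,-.023,.023,0,.032)],(.422,.265,0)))
save(p,"s5",(170,180,330,300),5)
```

```text
7.65 [0.4847 0.2694 0.0744] [ 0.4264  0.1737 -0.5121  0.6447 -0.1076  0.3959] [ 0.5167 -1.219  -2.2024 -2.0536 -0.4823  0.3994]
[43.1, -3.1, 57.2] [-0.03, -0.49, -0.01]
984 (array([0.4289, 0.2597, 0.0534]), np.float64(0.3101983002832861))
```

move_arm(
  targets=[
    [[30, -3, 0], [0, -0.5, 0], -0.6],
    [[36, -3, 10], [0, -0.5, 0], -0.6],
    [[36, -3, 10], [0, -0.5, 0], -0.6],
  ],
)

```text
clock: 8.12
tcp_pos: [0.4533, 0.2658, 0.0546]
orientation: [0.172, -0.009, 0.985, -0.001]
wrist_force: [0.2, 0.5, 0.4]
finger_gap: 0.0685
grip_force: 0.0
```

Run:
```python
from h import *
s=env.get_state(); print(s["clock"],s["tcp_pos"],s["joint_pos"],s["qvel"])
T=tool(.02,20); tcp=np.array([.458,.2655,.008]); plan([(tcp,T)])
p=env.read_camera("scene"); m=near(p,"holder",(.50,.265,.016)); print(m.sum(),fit([(p,m)],[box(0,.16,-.023,.023,0,.032)],(.422,.265,0)))
save(p,"s5",(330,120,530,270),4)
```

```text
8.125 [0.4533 0.2658 0.0546] [ 0.4742  0.1069 -0.6826  0.4718 -0.1546  0.4314] [-0.0112  0.0035  0.0546 -0.013  -0.0069  0.0001]
[11.3, -0.1, 45.5] [-0.04, -0.02, -0.0]
1379 (array([0.4255, 0.2617, 0.0526]), np.float64(0.035186488388458836))
```

View pics/s5.png

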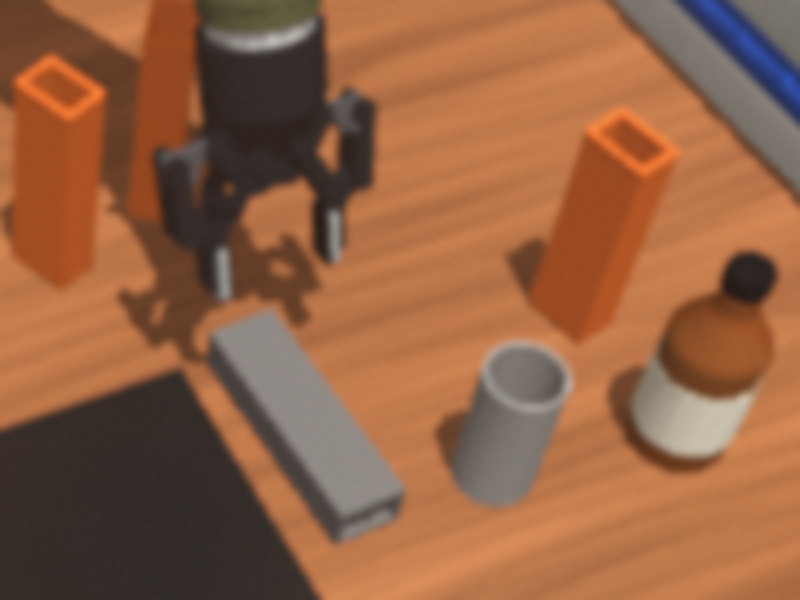

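The sleeve lies undisturbed at crop (240,330) to (370,510), with yaw about 3°. The bar's end shows in the mouth and the jaws are above the closed end. Descend, grip and lift.

move_arm(
  targets=[
    [[10, -1, 30], [0, 0, -0.15], -0.6],
    [[10, -1, 46], [0, 0, -0.15], -0.6],
    [[10, -1, 46], [0, 0, -0.15], -0.6],
    [[10, -1, 46], [0, 0, -0.15], 1],
    [[10, -1, 46], [0, 0, -0.15], 1],
  ],
)

```text
clock: 8.85
tcp_pos: [0.4602, 0.2648, 0.0092]
orientation: [0.174, -0.022, 0.985, -0.003]
wrist_force: [0.8, 0.4, -0.6]
finger_gap: 0.0324
grip_force: 0.0
```

move_arm(
  targets=[
    [[0, 0, 0], [0, 0, 0], 1],
    [[0, 0, 0], [0, 0, 0], 1],
    [[0, 0, 0], [0, 0, 0], 1],
  ],
)

```text
clock: 9.22
tcp_pos: [0.4594, 0.2646, 0.0085]
orientation: [0.173, -0.022, 0.985, -0.003]
wrist_force: [-1.2, 1.0, 2.1]
finger_gap: 0.0003
grip_force: 1.0
```

```bash
cat >> h.py <<'E'
def tip(M,d,yaw,rl,rn,tilt0):
    """TCP pose for mouth centre M, sleeve mouth down by d deg; rl: TCP behind mouth, rn: TCP above axis (normal), tilt0: tool tilt at d=0"""
    t=np.radians(d); f=np.array([np.cos(yaw),np.sin(yaw),0]); up=np.array([0,0,1])
    a=np.cos(t)*f-np.sin(t)*up; n=np.sin(t)*f+np.cos(t)*up
    return np.array(M)-rl*a+rn*n, tool(yaw,tilt0-d)
E
python3 - <<'E'
from h import *
s=env.get_state(); print(s["clock"],s["tcp_pos"],s["joint_pos"],s["wrist_force"],s["finger_gap"],s["grip_force"]); T=rot(s["orientation"]).as_matrix(); print(T)
E
```

```text
9.225 [0.4594 0.2646 0.0085] [ 0.4655  0.1819 -0.7402  0.334  -0.1524  0.3969] [-1.1706  1.0278  2.0635] 0.00031414975166978116 1.0116234607994556
[[-0.9389 -0.042   0.3415]
 [-0.044   0.999   0.0017]
 [-0.3413 -0.0134 -0.9399]]
```

The jaws shut on nothing, so I'll look before going on.

Run:
```python
from h import *
P={n:env.read_camera(n) for n in ("scene","top")}
L=[box(0,.16,-.023,.023,0,.032)]
for n,p in P.items():
    m=near(p,"holder",(.50,.265,.016)); print(n,m.sum(),fit([(p,m)],L,(.43,.265,0)), [ (np.round(d["centre"],3),round(d["confidence"],2)) for d in env.landmark_of("holder_mid",p)])
    print(proj(p,[env.get_state()["tcp_pos"],(.4255,.262,.032),(.585,.27,.032)]))
a=cv2.resize(P["scene"]["pixels"][160:270,360:470],(400,400),interpolation=2);b=cv2.resize(P["top"]["pixels"][200:290,170:260],(400,400),interpolation=2)
cv2.imwrite("pics/s6.png",np.hstack([a,b])[...,::-1])
```

```text
scene 1319 (array([0.4247, 0.2602, 0.0561]), np.float64(0.07822410147991543)) [(array([0.479, 0.477, 0.085]), 0.93), (array([0.306, 0.177, 0.08 ]), 0.93), (array([0.276, 0.266, 0.077]), 0.91), (array([0.509, 0.26 , 0.019]), 0.9)]
[[396.6483 214.426 ]
 [390.7385 199.5695]
 [423.8315 245.283 ]]
top 1066 (array([0.4439, 0.261 , 0.0425]), np.float64(0.23176895306859202)) [(array([0.508, 0.262, 0.014]), 0.95), (array([0.477, 0.478, 0.076]), 0.84), (array([0.306, 0.178, 0.081]), 0.6), (array([0.276, 0.27 , 0.082]), 0.42)]
[[240.4718 256.871 ]
 [239.4441 270.2817]
 [238.9292 205.6145]]
```

View pics/s6.png

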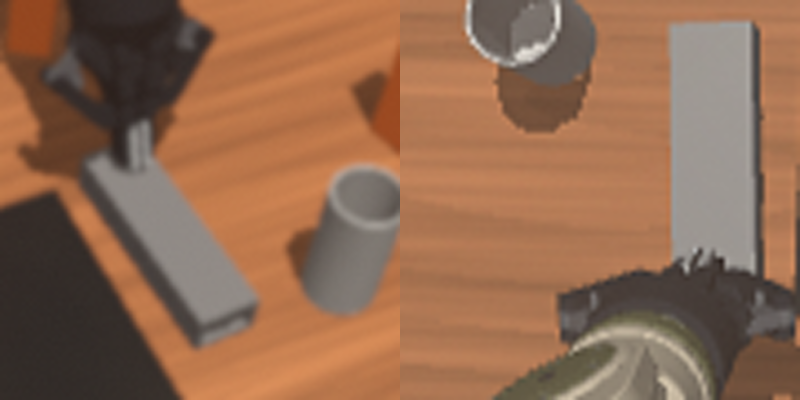

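The picture shows the shut fingers over the sleeve's closed end at left crop (140,165), though the TCP reads z = 8.5 mm. The sleeve still lies in place, with its mouth at (230,330). I'll draw back gently and see whether the sleeve follows.

move_arm(
  targets=[
    [[0, 0, -5], [0, 0, 0], 1],
    [[0, 0, -10], [0, 0, 0], 1],
    [[0, 0, -15], [0, 0, 0], 1],
    [[0, 0, -20], [0, 0, 0], 1],
  ],
  squeeze=20,
)

```text
clock: 10.02
tcp_pos: [0.452, 0.2642, 0.0271]
orientation: [0.173, -0.022, 0.985, -0.003]
wrist_force: [1.2, -0.3, -0.8]
finger_gap: 0.0001
grip_force: 0.0
```

Run:
```python
from h import *
s=env.get_state(); print(s["clock"],s["tcp_pos"],s["wrist_force"],s["ft_torque"],s["finger_gap"],s["grip_force"])
p=env.read_camera("scene"); m=near(p,"holder",(.50,.265,.016)); print(m.sum(),fit([(p,m)],[box(0,.16,-.023,.023,0,.032)],(.43,.265,0)))
t=proj(p,[s["tcp_pos"]])[0]; print(t)
# holder mask + dark/bright map near the tcp
x0,y0=int(t[0])-22,int(t[1])-26; g=cv2.cvtColor(p["pixels"],cv2.COLOR_RGB2HSV)
for y in range(y0,y0+40,2): print(y,''.join('H' if m[y,x] else (':' if g[y,x,1]>90 else ('#' if g[y,x,2]<80 else '+')) for x in range(x0,x0+45)))
print(x0)
```

```text
10.025 [0.452  0.2642 0.0271] [ 1.2266 -0.3451 -0.755 ] [0.0183 0.3058 0.0228] 6.210055689378179e-05 0.0
1242 (array([0.4222, 0.2634, 0.0267]), np.float64(0.10903873744619796))
[396.0442 207.8558]
181 ::::::######:################::::::::::::::::
183 ::::::::####################:::::::::::::::::
185 :::::::::::################::::::::::::::::::
187 :::::::::::::#########++++++:::::::::::::::::
189 :::::::::::::::::###++++++++:::::::::::::::::
191 :::::::::::::::::###++++++++:::::::::::::::::
193 :::::::::::::::::###++++++++:::::::::::::::::
195 ::::::::::::::::::###++++++::::::::::::::::::
197 :::::::::::::::::::#+++++++::::::::::::::::::
199 ::::::::::::::::::++++++++:::::::::::::::::::
201 :::::::::::++HHHHHHHHHHHHHH::::::::::::::::::
203 ::::::::+HHHHHHHHHHHHHHHHHHH+::::::::::::::::
205 ::::::::HHHHHHHHHHHHHHHHHHHHHH:::::::::::::::
207 ::::::::HHHHHHHHHHHHHHHHHHHHHHH+:::::::::::::
209 ::::::::HHHHHHHHHHHHHHHHHHHHHHHH+::::::::::::
211 :::::::::HHHHHHHHHHHHHHHHHHHHHHHHH+::::::::::
213 ::::::::::HHHHHHHHHHHHHHHHHHHHHHHHHH:::::::::
215 ##::::::::::HHHHHHHHHHHHHHHHHHHHHHHHHH:::::::
217 ###::::::::::+HHHHHHHHHHHHHHHHHHHHHHHHH::::::
219 ####:::::::::::HHHHHHHHHHHHHHHHHHHHHHHHHH::::
374
```

move_arm(
  targets=[
    [[0, 0, -40], [0, 0, 0], -0.6],
    [[20, 0, -100], [0, 0.5, 0], -0.6],
    [[20, 0, -130], [0, 1, 0], -0.6],
    [[20, 0, -130], [0, 2, 0], -0.6],
    [[20, 0, -130], [0, 2, 0], -0.6],
  ],
)

```text
clock: 10.75
tcp_pos: [0.392, 0.2635, 0.1414]
orientation: [-0.002, -0.02, 1.0, -0.007]
wrist_force: [-0.9, 0.6, -0.5]
finger_gap: 0.0685
grip_force: 0.0
```

move_arm(
  targets=[
    [[0, 0, 0], [0, 0, 0], -0.6],
    [[0, 0, 0], [0, 0, 0], -0.6],
  ],
)

```text
clock: 11.0
tcp_pos: [0.388, 0.263, 0.1421]
orientation: [-0.001, -0.021, 1.0, -0.007]
wrist_force: [-0.7, 0.2, 0.6]
finger_gap: 0.0683
grip_force: 0.0
```

```bash
cat >> h.py <<'E'
def wcam(p,s,d=(0,0,0)):
    "extrinsics for the wrist picture, with TCP shifted by d (tool axes)"
    W=np.eye(4); W[:3,:3]=rot(s["orientation"]).as_matrix(); W[:3,3]=np.array(s["tcp_pos"])+W[:3,:3]@np.array(d)
    return dict(p,extrinsics=np.linalg.inv(W@p["mount"]))
E
python3 - <<'E'
from h import *
s=env.get_state(); print(s["clock"],s["tcp_pos"],s["joint_pos"],s["qvel"])
p=env.read_camera("wrist"); print(p["mount"],p["fovy"],p["cx"],p["cy"])
pw=wcam(p,s)
L=[box(0,.16,-.023,.023,0,.032)]
for t,X,B,g in [("holder",(.5,.265,.02),L,(.4235,.2625,.03)),("canister",(.577,.363,.05),CAN,(.577,.363,0)),("mat",(.5453,.1208,0),MAT,(.5453,.1208,0))]:
    for d in env.regions_of(t,p):
        m=d["mask"]; q=np.argwhere(m); print(t,round(d["confidence"],2),m.sum(),"cols",q[:,1].min(),q[:,1].max(),"rows",q[:,0].min(),q[:,0].max())
    a=sil(pw,B,*g); q=np.argwhere(a)
    if len(q): print("  expected",a.sum(),"cols",q[:,1].min(),q[:,1].max(),"rows",q[:,0].min(),q[:,0].max())
    print("  landmark",[(np.round(d["centre"],3),round(d["confidence"],2)) for d in env.landmark_of(t,p)])
save(p,"w1")
E
```

```text
11.0 [0.388  0.263  0.1421] [ 0.433   0.1459 -0.3236  1.1081 -0.0125  0.3907] [ 0.0024 -0.0087  0.0017  0.0037  0.0001 -0.0014]
[[-0.0008  0.9508  0.3097  0.0778]
 [ 1.      0.0006  0.0007 -0.0004]
 [ 0.0005  0.3097 -0.9508 -0.1706]
 [ 0.      0.      0.      1.    ]] 66.69833971435231 319.30592431014315 237.3537488495104
holder 0.95 18148 cols 51 252 rows 25 170
holder 0.74 9341 cols 525 639 rows 296 453
holder 0.71 9761 cols 281 422 rows 0 115
holder 0.68 8554 cols 287 341 rows 254 420
  expected 8904 cols 292 347 rows 249 418
  landmark [(array([0.308, 0.184, 0.004]), 0.97), (array([0.277, 0.275, 0.006]), 0.87), (array([0.485, 0.479, 0.004]), 0.81), (array([0.422, 0.259, 0.016]), 0.61)]
canister 0.81 1372 cols 386 468 rows 374 479
  expected 6269 cols 385 472 rows 371 479
  landmark [(array([0.578, 0.361, 0.001]), 0.89)]
mat 0.63 24499 cols 51 270 rows 241 449
  expected 41186 cols 54 274 rows 240 453
  landmark [(array([ 0.546,  0.118, -0.   ]), 0.85)]
```

Run:
```python
from h import *
im=cv2.imread("pics/w1.png"); p=env.read_camera("wrist"); M=np.linalg.inv(p["mount"])
pt=dict(p,extrinsics=M)
for z in (0,-.01,-.02,-.03,-.04): print(z,proj(pt,[(0,-.034,z),(0,0,z),(0,.034,z)]).round(0).tolist())
im=p["pixels"]; g=cv2.cvtColor(im,cv2.COLOR_RGB2HSV)
for y in range(240,480,8): print(y,''.join(':' if g[y,x,1]>90 else ('#' if g[y,x,2]<70 else ('+' if g[y,x,2]<150 else 'O')) for x in range(150,490,5)))
```

```text
0 [[254.0, 279.0], [320.0, 279.0], [387.0, 279.0]]
-0.01 [[250.0, 287.0], [320.0, 287.0], [391.0, 287.0]]
-0.02 [[246.0, 297.0], [320.0, 297.0], [395.0, 297.0]]
-0.03 [[242.0, 308.0], [321.0, 308.0], [399.0, 308.0]]
-0.04 [[237.0, 320.0], [321.0, 320.0], [404.0, 320.0]]
240 ::::::::::::::::::::::::::::::::::::::::::::::::::::::::::::::::::::
248 #################:::::::::::::::::::::::::::::::::::::::::::::::::::
256 #########################:::++++++++++::::::::::::::::::::::::::::::
264 ########################+:::+++++++++++:::::::::::::::::::::::::::::
272 ########################+:::OOOOOOOOOOO:::::::::::::::::::::::::::::
280 ########################+:::OOOOOOOOOOO:::::::::::::::::::::::::::::
288 ########################+:::OOOOOOOOOOO:::::::::::::::::::::::::::::
296 ########################+:::OOOOOOOOOOO:::::::::::::::::::::::::::::
304 #############+++########::::OOOOOOOOOOO::::::::::::##++:::::::::::::
312 ############+++#########::::OOOOOOOOOOO::::::::::::###++##::::::::::
320 ###########+++##########::::OOOOOOOOOOO::::::::::::###+++##:::::::::
328 ###########+++########
[... 660 characters left out ...]
::::+O+++++++O::::::::+++++++#############+
408 ########################:::::+++++++++O:::::::::+++++#############++
416 ########################:::::+++++++++O:::::::::++++################
424 ###############################:::::::#########:++++################
432 ################################################:++##############:+#
440 #################################################################:::
448 ::::############################################################::::
456 :::::###########################################################::::
464 :::::###########################################################::::
472 :::::##########################################################+::::
```

Finding: in the scene picture and the wrist picture (fingertip edge at about row 303), the fingertips end about 25 mm short of the stated TCP. So the jaws closed above the sleeve, and contact with its top at a reading of z = 8.5 mm agrees with that. I'll correct for it and regrasp.

Run:
```python
from h import *
T=tool(.03,20); tcp=np.array([.468,.2625,-.019]); pre=tcp-.06*T[:,2]
plan([(pre,T),(tcp,T)])
```

```text
[-58.4, -2.4, 105.1] [-0.07, -2.01, 0.08]
[-79.0, -1.9, 161.5] [-0.07, -2.01, 0.08]
```

move_arm(
  targets=[
    [[-58, -2, 60], [0, -1, 0.1], -0.6],
    [[-58, -2, 105], [-0.07, -2, 0.1], -0.6],
    [[-58, -2, 105], [-0.07, -2, 0.1], -0.6],
    [[-69, -2, 133], [-0.07, -2, 0.1], -0.6],
    [[-79, -2, 161], [-0.07, -2, 0.1], -0.6],
  ],
  squeeze=60,
)

```text
clock: 12.02
tcp_pos: [0.4682, 0.2625, -0.0192]
orientation: [0.173, -0.013, 0.985, 0.003]
wrist_force: [-0.3, -0.5, 0.1]
finger_gap: 0.0684
grip_force: 0.0
```

move_arm(
  targets=[
    [[0, 0, 0], [0, 0, 0], -0.6],
    [[0, 0, 0], [0, 0, 0], 1],
    [[0, 0, 0], [0, 0, 0], 1],
    [[0, 0, 0], [0, 0, 0], 1],
  ],
)

```text
clock: 12.52
tcp_pos: [0.4683, 0.2624, -0.0176]
orientation: [0.173, -0.013, 0.985, 0.003]
wrist_force: [-3.2, -2.6, 7.1]
finger_gap: 0.0451
grip_force: 63.6
```

Run:
```python
from h import *
s=env.get_state(); print(s["clock"],s["tcp_pos"],s["joint_pos"],s["wrist_force"],s["finger_gap"],s["grip_force"]); print(rot(s["orientation"]).as_matrix())
```

```text
12.525 [ 0.4683  0.2624 -0.0176] [ 0.4461  0.2332 -0.7638  0.2527 -0.1385  0.397 ] [-3.1643 -2.5589  7.1422] 0.04512869683420493 63.5594567656517
[[-0.9395 -0.0268  0.3416]
 [-0.0248  0.9996  0.0103]
 [-0.3418  0.0012 -0.9398]]
```

Gripped: gap 45 mm, 64 N. Now lift and carry level to above the mat, then tip.

Run:
```python
from h import *
g=(.115,-.034,20); y=.03
A=[((.5835,.262,.05),0),((.588,.22,.07),0),((.592,.17,.08),0),((.597,.125,.08),0)]
B=[((.60,.12,.065),10),((.60,.12,.05),20),((.60,.12,.04),29),((.60,.12,.032),37),((.60,.12,.027),45)]
a=[tip(M,d,y if i<2 else 0.0,*g) for i,(M,d) in enumerate(A)]; b=[tip(M,d,0,*g) for M,d in B]
plan(a); print(); plan(b,Rp0=(a[-1][1],a[-1][0])); print(b[-1][0])
```

```text
[-11.7, -3.9, -31.5] [0.0, -0.0, -0.02]
[-21.7, -45.9, -49.2] [0.0, -0.0, -0.02]
[-27.7, -92.6, -57.8] [0.06, -0.0, 0.14]
[-31.2, -137.7, -56.5] [0.06, -0.0, 0.14]

[-0.8, -5.0, -5.6] [0.0, 1.0, 0.0]
[-2.3, -5.0, -11.3] [0.0, 2.0, 0.0]
[-7.7, -5.0, -18.5] [0.0, 2.9, 0.0]
[-14.9, -5.0, -24.4] [0.0, 3.7, 0.0]
[-25.0, -5.0, -31.6] [0.0, 4.5, 0.0]
[0.4946 0.12   0.0843]
```

move_arm(
  targets=[
    [[-12, 0, -32], [0, 0, 0], 1],
    [[-22, -46, -49], [0, 0, 0], 1],
    [[-28, -93, -58], [0.06, 0, 0.14], 1],
    [[-31, -138, -57], [0.06, 0, 0.14], 1],
    [[-31, -138, -57], [0.06, 0, 0.14], 1],
  ],
  squeeze=90,
)

```text
clock: 13.15
tcp_pos: [0.4803, 0.1217, 0.0447]
orientation: [0.172, 0.002, 0.985, -0.001]
wrist_force: [-0.3, -0.1, -5.7]
finger_gap: 0.0443
grip_force: 96.6
```

Run:
```python
from h import *
s=env.get_state(); print(s["clock"],s["tcp_pos"],s["wrist_force"],s["finger_gap"],s["grip_force"]); print(rot(s["orientation"]).as_matrix())
p=env.read_camera("scene")
print([(np.round(d["centre"],3),round(d["confidence"],2)) for t in("holder","holder_mid","bar") for d in env.landmark_of(t,p)])
g=(.115,-.034,20)
plan([tip(M,d,0,*g) for M,d in [((.60,.12,.065),10),((.60,.12,.05),20),((.60,.12,.04),29),((.60,.12,.032),37),((.60,.12,.027),45)]],s)
```

```text
13.15 [0.4803 0.1217 0.0447] [-0.2849 -0.0776 -5.6636] 0.044262411218557424 96.64106011390686
[[-0.9408  0.0048  0.3388]
 [ 0.0042  1.     -0.0026]
 [-0.3388 -0.001  -0.9409]]
[(array([0.438, 0.123, 0.078]), 0.96), (array([ 0.48 ,  0.482, -0.002]), 0.71), (array([ 0.277,  0.27 , -0.003]), 0.71), (array([0.277, 0.269, 0.078]), 0.94), (array([0.52 , 0.122, 0.08 ]), 0.88), (array([0.482, 0.474, 0.083]), 0.85), (array([ 0.368, -0.414,  0.002]), 0.2)]
[-2.8, -1.7, -6.2] [-0.01, 0.98, -0.03]
[-4.3, -1.7, -11.9] [-0.01, 1.98, -0.03]
[-9.7, -1.7, -19.1] [-0.01, 2.88, -0.03]
[-16.9, -1.7, -25.1] [-0.01, 3.68, -0.03]
[-26.9, -1.7, -32.3] [-0.0, 4.48, -0.03]
```

move_arm(
  targets=[
    [[-3, -2, -6], [0, 1, 0], 1],
    [[-4, -2, -12], [0, 2, 0], 1],
    [[-10, -2, -19], [0, 2.9, 0], 1],
    [[-17, -2, -25], [0, 3.7, 0], 1],
    [[-27, -2, -32], [0, 4.5, 0], 1],
  ],
)

```text
clock: 13.98
tcp_pos: [0.4975, 0.1242, 0.0844]
orientation: [-0.218, -0.001, 0.976, -0.001]
wrist_force: [0.2, 1.1, -3.8]
finger_gap: 0.0443
grip_force: 98.9
```

move_arm(
  targets=[
    [[0, 0, 0], [0, 0, 0], 1],
    [[0, 0, 0], [0, 0, 0], 1],
    [[0, 0, 0], [0, 0, 0], 1],
    [[0, 0, 0], [0, 0, 0], 1],
  ],
)

```text
clock: 14.48
tcp_pos: [0.4955, 0.1229, 0.0861]
orientation: [-0.216, -0.0, 0.976, -0.0]
wrist_force: [-0.1, -0.8, -3.7]
finger_gap: 0.0442
grip_force: 99.1
```

Run:
```python
from h import *
s=env.get_state(); print(s["clock"],s["tcp_pos"],s["wrist_force"],s["finger_gap"],s["grip_force"]); print(rot(s["orientation"]).as_matrix())
for n in("scene","top"):
    p=env.read_camera(n); save(p,"s7"+n)
    for t in("holder","holder_mid","bar"): print(n,t,[(np.round(d["centre"],3),round(d["confidence"],2)) for d in env.landmark_of(t,p)])
```

```text
14.475 [0.4955 0.1229 0.0861] [-0.1426 -0.8313 -3.6598] 0.04420251236332195 99.06755089759827
[[-0.9068 -0.001  -0.4215]
 [-0.0008  1.     -0.0007]
 [ 0.4215 -0.0003 -0.9068]]
scene holder [(array([ 0.482,  0.479, -0.002]), 0.97), (array([0.489, 0.126, 0.14 ]), 0.92), (array([ 0.305,  0.18 , -0.001]), 0.8), (array([ 0.279,  0.269, -0.   ]), 0.65), (array([0.547, 0.119, 0.   ]), 0.33)]
scene holder_mid [(array([0.479, 0.475, 0.084]), 0.92), (array([0.276, 0.268, 0.076]), 0.9), (array([0.306, 0.181, 0.079]), 0.77), (array([0.548, 0.119, 0.08 ]), 0.67)]
scene bar [(array([ 0.559, -0.26 , -0.   ]), 0.48), (array([ 0.577,  0.359, -0.005]), 0.42)]
top holder [(array([0.486, 0.477, 0.002]), 0.6)]
top holder_mid [(array([0.477, 0.479, 0.078]), 0.58)]
top bar [(array([ 0.768, -0.088, -0.001]), 0.49)]
```

The wrist force fell by about 2 N, so the bar has slid down and stands on the mat. Draw the sleeve back along its own length.

move_arm(
  targets=[
    [[11, 0, -4], [0, 0, 0], 1],
    [[23, 0, -8], [0, 0, 0], 1],
    [[35, 0, -13], [0, 0, 0], 1],
    [[47, 0, -17], [0, 0, 0], 1],
    [[59, 0, -21], [0, 0, 0], 1],
  ],
)

```text
clock: 15.5
tcp_pos: [0.4508, 0.1226, 0.1293]
orientation: [-0.217, -0.0, 0.976, -0.0]
wrist_force: [-0.3, -0.3, -3.4]
finger_gap: 0.0444
grip_force: 99.0
```

move_arm(
  targets=[
    [[12, 0, -4], [0, 0, 0], 1],
    [[24, 0, -9], [0, 0, 0], 1],
    [[36, 0, -13], [0, 0, 0], 1],
    [[48, 0, -17], [0, 0, 0], 1],
    [[70, 0, -25], [0, 0, 0], 1],
  ],
)

```text
clock: 16.12
tcp_pos: [0.3981, 0.1225, 0.181]
orientation: [-0.217, 0.0, 0.976, -0.0]
wrist_force: [-1.0, -0.1, -3.3]
finger_gap: 0.0446
grip_force: 99.0
```

Run:
```python
from h import *
s=env.get_state(); print(s["clock"],s["tcp_pos"],s["joint_pos"],s["wrist_force"],s["finger_gap"],s["grip_force"])
for n in("scene","top"):
    p=env.read_camera(n); save(p,"s8"+n)
    for t in("holder_mid","bar"): print(n,t,[(np.round(d["centre"],3),round(d["confidence"],2)) for d in env.landmark_of(t,p)])
    m=near(p,"bar",(.55,.12,.01))
    if m is not None: q=np.argwhere(m); print(m.sum(),q.min(0),q.max(0))
```

```text
16.125 [0.3981 0.1225 0.181 ] [0.0789 0.4063 0.0164 1.6182 0.0329 0.0716] [-0.9933 -0.1425 -3.2509] 0.04457975781820574 99.0037751197815
scene holder_mid [(array([0.278, 0.27 , 0.079]), 0.62), (array([0.48 , 0.476, 0.084]), 0.58), (array([ 0.77 , -0.092, -0.002]), 0.33)]
scene bar [(array([0.549, 0.12 , 0.007]), 0.89)]
589 [239 348] [280 378]
top holder_mid [(array([0.478, 0.481, 0.077]), 0.76), (array([0.277, 0.271, 0.083]), 0.55), (array([ 0.558, -0.256,  0.004]), 0.54)]
top bar []
```

The bar lies at about (0.549, 0.120, 0.007) on the mat. Now bring the sleeve level and lay it back beside the mat.

Run:
```python
from h import *
s=env.get_state(); g=(.115,-.034,20)
plan([tip(M,d,.0,*g) for M,d in [((.52,.15,.12),35),((.54,.20,.11),25),((.56,.24,.10),15),((.58,.263,.08),5),((.585,.263,.06),0)]],s)
p=env.read_camera("scene"); m=near(p,"bar",(.55,.12,.01)); B=[box(-.055,.055,-.015,.015,.002,.016)]
print(m.sum(),fit([(p,m)],B,(.549,.12,0)))
a=tip((.585,.263,.06),0,0,*g); b=tip((.585,.263,.018),0,0,*g); plan([b],Rp0=(a[1],a[0]))
```

```text
[-16.1, 27.5, 16.8] [-0.0, -1.01, -0.0]
[-42.7, 77.5, 37.8] [-0.0, -2.01, 0.0]
[-72.7, 117.5, 57.8] [-0.0, -3.01, 0.0]
[-110.3, 140.5, 85.2] [-0.0, -4.01, 0.0]
[-129.9, 140.5, 109.3] [-0.0, -4.51, 0.0]
529 (array([ 0.55  ,  0.1245, -0.0054]), np.float64(0.1453957996768982))
[14.4, 0.0, 39.5] [0.0, 0.0, 0.0]
```

move_arm(
  targets=[
    [[-16, 28, 17], [0, -1, 0], 1],
    [[-43, 78, 38], [0, -2, 0], 1],
    [[-73, 118, 58], [0, -3, 0], 1],
    [[-110, 141, 85], [0, -4, 0], 1],
    [[-130, 141, 109], [0, -4.5, 0], 1],
  ],
)

```text
clock: 17.25
tcp_pos: [0.4695, 0.2651, 0.0264]
orientation: [0.175, -0.001, 0.985, 0.001]
wrist_force: [-0.0, 0.4, -3.7]
finger_gap: 0.0443
grip_force: 99.1
```

move_arm(
  targets=[
    [[0, 0, 0], [0, 0, 0], 1],
    [[0, 0, 0], [0, 0, 0], 1],
  ],
)

```text
clock: 17.5
tcp_pos: [0.4711, 0.2639, 0.0281]
orientation: [0.172, -0.0, 0.985, -0.0]
wrist_force: [1.4, 0.6, -1.9]
finger_gap: 0.0445
grip_force: 99.1
```

Run:
```python
from h import *
s=env.get_state(); g=(.115,-.034,20); print(s["clock"],s["tcp_pos"],s["wrist_force"],s["finger_gap"])
plan([tip((.585,.263,.018),0,0,*g)],s)
p=env.read_camera("scene")
print([(np.round(d["centre"],3),round(d["confidence"],2)) for t in("holder","holder_mid","bar") for d in env.landmark_of(t,p)])
```

```text
17.5 [0.4711 0.2639 0.0281] [ 1.4108  0.5981 -1.8683] 0.044513239658302735
[16.0, -0.9, 41.1] [-0.0, -0.01, 0.0]
[(array([ 0.279,  0.27 , -0.   ]), 0.82), (array([ 0.48 ,  0.482, -0.003]), 0.73), (array([ 0.304,  0.18 , -0.001]), 0.71), (array([0.43 , 0.27 , 0.061]), 0.6), (array([0.279, 0.265, 0.078]), 0.82), (array([0.48 , 0.476, 0.083]), 0.7), (array([0.303, 0.179, 0.081]), 0.67), (array([0.511, 0.262, 0.062]), 0.63), (array([0.551, 0.118, 0.007]), 0.86), (array([0.596, 0.484, 0.001]), 0.31)]
```

move_arm(
  targets=[
    [[8, 0, 22], [0, 0, 0], 1],
    [[15, 0, 38], [0, 0, 0], 1],
    [[16, 0, 43], [0, 0, 0], 1],
    [[16, 0, 43], [0, 0, 0], -0.6],
    [[16, 0, 43], [0, 0, 0], -0.6],
  ],
)

```text
clock: 18.32
tcp_pos: [0.472, 0.2643, -0.0171]
orientation: [0.174, 0.0, 0.985, 0.0]
wrist_force: [0.9, 0.8, -1.1]
finger_gap: 0.0688
grip_force: 0.0
```

move_arm(
  targets=[
    [[0, 0, 0], [0, 0, 0], -0.6],
    [[0, 0, -30], [0, 0, 0], -0.6],
    [[0, 0, -70], [0, 0, 0], -0.6],
    [[-30, -50, -110], [0, 1, 0], -0.6],
    [[-70, -100, -130], [0, 2, 0], -0.6],
  ],
)

```text
clock: 18.95
tcp_pos: [0.4789, 0.1881, 0.1122]
orientation: [0.019, -0.003, 1.0, -0.001]
wrist_force: [2.9, 1.1, -0.7]
finger_gap: 0.0682
grip_force: 0.0
```

Run:
```python
from h import *
s=env.get_state(); print(s["clock"],s["tcp_pos"],s["joint_pos"],s["finger_gap"],s["wrist_force"])
T=tool(0,0); plan([((.50,.12,.12),T),((.551,.12,.08),T)],s)
p=env.read_camera("scene"); m=near(p,"holder",(.505,.263,.016)); print(m.sum(),fit([(p,m)],[box(0,.16,-.023,.023,0,.032)],(.425,.263,0)))
print([(np.round(d["centre"],3),round(d["confidence"],2)) for t in("holder","holder_mid","bar") for d in env.landmark_of(t,p)])
```

```text
18.95 [0.4789 0.1881 0.1122] [ 0.2249  0.2145 -0.3166  1.003  -0.0105  0.2193] 0.06822176313352325 [ 2.9083  1.1016 -0.7018]
[-21.0, -68.2, -6.9] [-0.01, 0.22, 0.03]
[-70.4, -68.4, 35.0] [-0.01, 0.22, 0.03]
1302 (array([ 0.4259,  0.2676, -0.0155]), np.float64(0.06128334534967561))
[(array([0.483, 0.477, 0.001]), 0.86), (array([ 0.306,  0.18 , -0.001]), 0.74), (array([0.427, 0.267, 0.017]), 0.72), (array([ 0.577,  0.36 , -0.002]), 0.47), (array([0.304, 0.179, 0.08 ]), 0.91), (array([0.481, 0.473, 0.084]), 0.83), (array([0.279, 0.267, 0.077]), 0.39), (array([0.548, 0.12 , 0.007]), 0.9), (array([ 0.575,  0.361, -0.004]), 0.63)]
```

move_arm(
  targets=[
    [[-35, -55, 0], [0, 0.2, 0], -0.6],
    [[-65, -68, 0], [0, 0.2, 0], -0.6],
    [[-65, -68, 0], [0, 0.2, 0], -0.6],
    [[-65, -68, 0], [0, 0.2, 0], -0.6],
  ],
)

```text
clock: 19.7
tcp_pos: [0.5423, 0.1204, 0.1108]
orientation: [0.001, -0.001, 1.0, -0.002]
wrist_force: [-0.2, 0.5, -0.4]
finger_gap: 0.0682
grip_force: 0.0
```

Run:
```python
from h import *
B=[box(-.055,.055,-.015,.015,.002,.016)]
s=env.get_state(); p=env.read_camera("wrist"); pw=wcam(p,s); print(s["clock"],s["tcp_pos"],s["orientation"])
for d in env.regions_of("bar",p):
    m=d["mask"]; q=np.argwhere(m); print(d["confidence"],m.sum(),q.min(0),q.max(0),fit([(pw,m)],B,(.549,.12,0)))
m=near(p,"bar",(.549,.12,.01)) if False else None
P=env.read_camera("top"); m=near(P,"bar",(.549,.12,.01)); 
if m is not None: print("top",m.sum(),fit([(P,m)],B,(.549,.12,0)))
a=sil(pw,B,.549,.12,0); q=np.argwhere(a); print("exp",a.sum(),q.min(0),q.max(0))
```

```text
19.7 [0.5423 0.1204 0.1108] [ 0.0009 -0.0014  1.     -0.0022]
0.52 2088 [414 392] [479 517] (array([ 0.549,  0.12 , -0.3  ]), np.float64(1.0))
exp 5708 [159 299] [299 341]
```

```bash
cat >> h.py <<'E'
def barmask(p,X,thr,r=140):
    u=proj(p,[X])[0]; g=cv2.cvtColor(p["pixels"],cv2.COLOR_RGB2GRAY)
    w=np.zeros((480,640),np.uint8); cv2.circle(w,(int(u[0]),int(u[1])),r,1,-1)
    b=((g>thr)&(w>0)).astype(np.uint8); n,l,st,c=cv2.connectedComponentsWithStats(b)
    ok=[i for i in range(1,n) if st[i,4]>40]
    return g,b,[(st[i].tolist(),c[i].round().tolist()) for i in ok],l,ok
E
python3 - <<'E'
from h import *
s=env.get_state(); p=env.read_camera("wrist"); pw=wcam(p,s); u=proj(pw,[(.549,.12,.016)])[0]; print(u)
g,b,c,l,ok=barmask(pw,(.549,.12,.016),90); print(c)
for y in range(130,340,7): print(y,''.join(' .:-=+*#%@'[min(9,g[y,x]//26)] for x in range(230,420,3)))
E
```

```text
[320.0423 232.4706]
[([301, 164, 42, 139, 5510], [322.0, 232.0]), ([433, 176, 28, 135, 1919], [447.0, 246.0]), ([180, 186, 22, 120, 1170], [189.0, 247.0]), ([208, 298, 22, 28, 321], [218.0, 310.0]), ([409, 298, 23, 29, 327], [421.0, 310.0]), ([247, 351, 146, 22, 2034], [319.0, 360.0])]
130 :::::...........................................................
137 ::::::..........................................................
144 ::::::..........................................................
151 ::::::..........................................................
158 ::::::..........................................................
165 ::::::..................-=============..........................
172 :::::::....::...........++++++++++++++..................::.....:
179 ::::::::::::::.....:::::=@@@@@@@@@++++:::::::::::......:::::::::
186 :::::::::::::::::..:::::#@@@@@@@@@@***::::::::::::::::::::::::::
193 ::::::::::::::::::::::::*@@@@@@@@@@@@@::::::::::::::::::::::::::
200 ::::::::::::::::::::::::+@@@@@@@@@@@@@::::::::::::::::::::::::::
207 ::::::::::::::::::::::::+@@@@@@@@@@@@%::::::::::::
[... 556 characters left out ...]
::::::::::
270 :::::::::::::::::::::::::@@@@@@@@@@@@#::::::::::::::::::::::::::
277 :::::::::::::::::::::::::@@@@@@@@@@@@#::::::::::::::::::::::::::
284 :::::::::::::::::::::::::@@@@@@@@@@@@*::::::::::::::::::::::::::
291 :::::::::::::::::::::::::%@@@@@@@@@@@+::::::::::::::::::::::::::
298 -.:::::::::::::::::::::::%@@@@@@@@@@@+::::::::::::::::::::..====
305 ...:::::::::::::::::::::::::::::::::::::::::::::::::::::::...=++
312 ...:::::::::::::::::::::::::::::::::::::::::::::::::::::::....-+
319 ...::::::::::::::::::::::::::::::::::::::::::::::::::::::......:
326 ...::::::::::::::::::::::::::::::::::::::::::::::::::::::.......
333 ....:::::::::::::::::::::::::::::::::::::::::::::::::::::.......
```

```bash
cat >> h.py <<'E'
def barfit(p,X,z0,g,thr=90):
    _,_,c,l,ok=barmask(p,X,thr); u=proj(p,[X])[0]
    i=min(ok,key=lambda i:np.hypot(*(np.argwhere(l==i).mean(0)[::-1]-u))); m=(l==i)
    return fit([(p,m)],[box(-.055,.055,-.015,.015,z0,z0+.014)],g),m
E
python3 - <<'E'
from h import *
s=env.get_state(); p=env.read_camera("wrist"); pw=wcam(p,s)
(v,c),m=barfit(pw,(.549,.12,.016),.002,(.549,.12,0)); print(v,c)
T=tool(v[2],0); plan([((v[0],v[1],.02),T),((v[0],v[1],-.018),T)],s)
E
```

```text
[0.5534 0.1215 0.0108] 0.008801868151607661
[-9.2, 1.7, 92.1] [-0.03, 0.03, -0.05]
[-9.0, 1.9, 130.1] [-0.03, 0.03, -0.05]
```

move_arm(
  targets=[
    [[-9, 1, 60], [0, 0, -0.05], -0.4],
    [[-9, 2, 100], [0, 0, -0.05], -0.4],
    [[-9, 2, 129], [0, 0, -0.05], -0.4],
    [[-9, 2, 129], [0, 0, -0.05], -0.4],
    [[-9, 2, 129], [0, 0, -0.05], 1],
  ],
  squeeze=40,
)

```text
clock: 20.62
tcp_pos: [0.5552, 0.121, -0.0157]
orientation: [0.003, -0.005, 1.0, -0.002]
wrist_force: [0.2, 0.8, -0.1]
finger_gap: 0.0426
grip_force: 0.0
```

move_arm(
  targets=[
    [[0, 0, 0], [0, 0, 0], 1],
    [[0, 0, 0], [0, 0, 0], 1],
    [[0, 0, 0], [0, 0, 0], 1],
  ],
)

```text
clock: 21.0
tcp_pos: [0.5561, 0.1211, -0.0148]
orientation: [0.004, -0.005, 1.0, -0.002]
wrist_force: [-1.1, 0.5, 7.0]
finger_gap: 0.0279
grip_force: 39.6
```

Run:
```python
from h import *
s=env.get_state(); print(s["clock"],s["tcp_pos"],s["orientation"],s["joint_pos"],s["wrist_force"],s["finger_gap"],s["grip_force"])
```

```text
21.0 [ 0.5561  0.1211 -0.0148] [ 0.0042 -0.005   1.     -0.0019] [ 0.076   0.4539 -0.3171  0.7916 -0.0044  0.066 ] [-1.0914  0.5413  6.9725] 0.027929010311348715 39.55531060695648
```

The bar is gripped (gap 28 mm, 40 N). Lift it and carry it towards the reader, turning it to lie along the bed's y.

Run:
```python
from h import *
s=env.get_state(); by=-.1465; yaw=by-np.pi/2
tgt=np.array([.553,-.2704,.003]); T=tool(yaw,0); tcp=tgt-.0027*T[:,0]
print(tcp); plan([(tcp+[0,0,.09],T)],s)
plan([([.556,.02,.10],tool(-.8,0))],s)
```

```text
[ 0.5526 -0.2731  0.003 ]
[6.5, -394.5, -106.3] [0.03, 0.05, 9.9]
[0.1, -101.5, -114.4] [-0.0, 0.05, 4.64]
```

move_arm(
  targets=[
    [[0, 0, -50], [0, 0, 0], 1],
    [[0, 0, -105], [0, 0, 0.8], 1],
    [[0, -50, -115], [0, 0, 1.8], 1],
    [[0, -100, -115], [0, 0, 2.8], 1],
    [[0, -150, -115], [0, 0, 3.8], 1],
  ],
)

```text
clock: 21.62
tcp_pos: [0.5554, -0.03, 0.0996]
orientation: [0.004, 0.323, 0.946, -0.001]
wrist_force: [2.1, 0.8, -2.8]
finger_gap: 0.028
grip_force: 40.1
```

Run:
```python
from h import *
s=env.get_state(); by=-.1465; yaw=by-np.pi/2; print(s["tcp_pos"],s["finger_gap"],s["wrist_force"])
tgt=np.array([.553,-.2704,.003]); T=tool(yaw,0); tcp=tgt-.0027*T[:,0]
plan([(tcp+[0,0,.09],T)],s)
```

```text
[ 0.5554 -0.03    0.0996] 0.02802818464119557 [ 2.073   0.7557 -2.7658]
[-146.4, -194.0, 7.8] [0.02, 0.04, 6.07]
```

move_arm(
  targets=[
    [[-36, -48, 0], [0, 0, 1.0], 1],
    [[-72, -97, 2], [0, 0, 2.0], 1],
    [[-110, -145, 5], [0, 0, 3.0], 1],
    [[-146, -194, 7], [0, 0, 4.0], 1],
    [[-146, -194, 7], [0.02, 0.04, 5.0], 1],
  ],
)

```text
clock: 22.25
tcp_pos: [0.5529, -0.2767, 0.0928]
orientation: [0.0, 0.695, 0.719, -0.001]
wrist_force: [0.6, 1.1, -3.7]
finger_gap: 0.0275
grip_force: 40.2
```

move_arm(
  targets=[
    [[0, 0, 0], [0, 0, 1.0], 1],
    [[0, 0, 0], [0, 0, 1.07], 1],
    [[0, 0, 0], [0, 0, 1.07], 1],
  ],
)

```text
clock: 22.62
tcp_pos: [0.5533, -0.2713, 0.0929]
orientation: [-0.0, 0.755, 0.656, -0.0]
wrist_force: [0.1, 0.5, -2.7]
finger_gap: 0.0279
grip_force: 40.2
```

Run:
```python
from h import *
s=env.get_state(); by=-.1465; yaw=by-np.pi/2; print(s["clock"],s["tcp_pos"],s["joint_pos"],s["finger_gap"],s["wrist_force"])
tgt=np.array([.553,-.2704,.003]); T=tool(yaw,0); tcp=tgt-.0027*T[:,0]
plan([(tcp,T)],s)
p=env.read_camera("wrist"); pw=wcam(p,s); m=near(p,"bed",(.56,-.256,.02)); save(p,"w2"); np.save("w2pose.npy",pw["extrinsics"])
L=env.regions_of("bed",p); print([(d["confidence"],d["mask"].sum()) for d in L],sil(pw,BED,.5601,-.2563,by).sum())
P=env.read_camera("top"); m=near(P,"bed",(.58,-.257,.02)); print(fit([(P,m)],BED,(.56,-.256,by)),[np.round(d["centre"],4) for d in env.landmark_of("seat",P)], [np.round(d["centre"],4) for d in env.landmark_of("seat",p)])
```

```text
22.625 [ 0.5533 -0.2713  0.0929] [-0.5856  0.4441 -0.0364  1.0914 -0.0007  1.1242] 0.02787053285116566 [ 0.0762  0.488  -2.7014]
[-1.9, -0.4, 89.9] [-0.01, 0.0, 0.04]Traceback (most recent call last):
  File "<stdin>", line 5, in <module>
  File "h.py", line 29, in near
    u=proj(p,[X])[0]; L=env.regions_of(t,p)
      ~~~~^^^^^^^
  File "h.py", line 11, in proj
    f=240/np.tan(np.radians(p["fovy"]/2)); E=p["extrinsics"]; c=np.asarray(X)@E[:3,:3].T+E[:3,3]
                                             ~^^^^^^^^^^^^^^
KeyError: 'extrinsics'
```

move_arm(
  targets=[
    [[-2, 0, 45], [0, 0, 0], 1],
    [[-2, 0, 75], [0, 0, 0], 1],
    [[-2, 0, 85], [0, 0, 0], 1],
    [[-2, 0, 89], [0, 0, 0], 1],
    [[-2, 0, 90], [0, 0, 0], 1],
  ],
)

```text
clock: 23.3
tcp_pos: [0.5539, -0.2739, 0.0039]
orientation: [0.001, 0.755, 0.655, -0.0]
wrist_force: [0.0, 1.0, -3.3]
finger_gap: 0.0278
grip_force: 40.2
```

move_arm(
  targets=[
    [[0, 0, 1], [0, 0, 0], 1],
    [[0, 0, 1], [0, 0, 0], 1],
  ],
)

```text
clock: 23.55
tcp_pos: [0.5535, -0.2738, 0.0026]
orientation: [0.0, 0.755, 0.655, -0.0]
wrist_force: [-0.5, 0.5, -2.3]
finger_gap: 0.0275
grip_force: 40.2
```

move_arm(
  targets=[
    [[0, 0, 1], [0, 0, 0], 1],
    [[0, 0, 2], [0, 0, 0], 1],
    [[0, 0, 2], [0, 0, 0], -0.1],
    [[0, 0, 2], [0, 0, 0], -0.1],
    [[0, 0, 2], [0, 0, 0], -0.1],
  ],
)

```text
clock: 24.18
tcp_pos: [0.553, -0.2735, -0.0002]
orientation: [-0.0, 0.755, 0.655, -0.0]
wrist_force: [1.2, 0.1, -0.2]
finger_gap: 0.0466
grip_force: 0.0
```

move_arm(
  targets=[
    [[0, 0, -20], [0, 0, 0], -0.1],
    [[0, 0, -60], [0, 0, 0], -0.1],
    [[25, 0, -120], [0, 0, 0], -0.1],
    [[35, 0, -140], [0, 0, 0], 1],
    [[35, 0, -140], [0, 0, 0], 1],
  ],
)

```text
clock: 24.8
tcp_pos: [0.5597, -0.239, 0.1421]
orientation: [0.002, 0.755, 0.656, 0.0]
wrist_force: [0.8, 0.4, -0.4]
finger_gap: 0.0112
grip_force: 0.0
```

Run:
```python
from h import *
s=env.get_state(); print(s["clock"],s["tcp_pos"],s["qvel"],s["finger_gap"],s["wrist_force"])
p=env.read_camera("wrist"); pw=wcam(p,s); save(p,"w2")
u=proj(pw,[(.553,-.27,.032)])[0]; print(u)
L=env.regions_of("bar",p); print([(d["confidence"],d["mask"].sum(),np.argwhere(d["mask"]).mean(0).round()) for d in L])
g,b,c,l,ok=barmask(pw,(.553,-.27,.032),120,110); print(c)
g=cv2.cvtColor(p["pixels"],cv2.COLOR_RGB2GRAY)
for y in range(100,400,9): print(y,''.join(' .:-=+*#%@'[min(9,g[y,x]//26)] for x in range(180,480,4)))
```

```text
24.8 [ 0.5597 -0.239   0.1421] [-0.018   0.042  -0.0555 -0.0323 -0.0062 -0.0055] 0.011190414954071831 [ 0.7636  0.381  -0.3702]
[314.1299 259.5006]
[(0.69, np.int64(4479), array([250., 318.]))]
[([372, 172, 22, 164, 1978], [382.0, 253.0]), ([299, 194, 38, 124, 3898], [319.0, 254.0]), ([400, 207, 25, 121, 1577], [412.0, 268.0]), ([205, 247, 53, 103, 2939], [231.0, 292.0]), ([307, 330, 26, 10, 258], [319.0, 335.0]), ([306, 343, 17, 26, 276], [313.0, 355.0]), ([322, 343, 12, 26, 177], [328.0, 356.0])]
100 ======++==+++========+=+==+==+++==============++==+++++====================
109 =======+==+++=================++==============++=+=++++====================
118 =======++=++++=--=--=-=-----------------------:--::==-::-:==---==---==--==-
127 ========+==+++=--=-====================================::-=-*%%%%%%%%%%%%%%
136 ========++=+++=--=-====================================::--=#%%%%%%%%%%%%%%
145 =========+===+=:----==============================:###-::=-+#%%%%%%%%%%%%%%
154 =========++==++=--=-=============================:-###=::-=+%%%%#-----:::::
163 :=::======+=+=+:--=-===========-
[... 1423 characters left out ...]
+++----.....---  ------: :---....***::==+#%%%%%%++++++%%%%%%
334 ==========++++++++=---... ----  ******+ .---: ...**::==*#%%%%%%%%#*%%%%%%%%
343 ===========++=+++++= .. .. . =. =======............=+=-*%%%%%%#%%%%#%%%%%%%
352 ===== ....... +++-. .. ... .... =======..............==#%... . ...#%##%%%%#
361 =......... ... ....... ..... ...=======......... .. .............. ..=##%##
370  . ..  ......  ...  ....  . ....=====+=.............. . .......... ......==
379 .. . . ..... ....... ..  ......:====++=... .. .......... .........  .. ....
388 ..  ............. ... .........=====+=+.:  . . .... ................  .... 
397 .... .......... .......  ....:======+=+=+.... ... ...  ................  ..
```

```bash
cat >> h.py <<'E'
def back(p,uv,z):
    f=240/np.tan(np.radians(p["fovy"]/2)); E=p["extrinsics"]; uv=np.atleast_2d(uv).astype(float)
    d=np.c_[(uv[:,0]-p["cx"])/f,-(uv[:,1]-p["cy"])/f,-np.ones(len(uv))]@E[:3,:3]; c=-E[:3,:3].T@E[:3,3]
    return c+d*((z-c[2])/d[:,2])[:,None]
def edge(p,rows,c0,c1,sign,z):
    "strongest left-to-right grey step of the sign in each row, as a world line (point, angle from y)"
    g=cv2.GaussianBlur(cv2.cvtColor(p["pixels"],cv2.COLOR_RGB2GRAY),(3,5),0).astype(float); pts=[]
    for r in rows:
        d=sign*(g[r,c0+2:c1+2]-g[r,c0-2:c1-2]); pts.append((c0+d.argmax(),r))
    pts=np.array(pts); k=np.polyfit(pts[:,1],pts[:,0],1)
    for _ in range(3):
        e=abs(pts[:,0]-np.polyval(k,pts[:,1])); q=pts[e<=max(1.5,np.median(e)*1.5)]; k=np.polyfit(q[:,1],q[:,0],1)
    a=back(p,[(np.polyval(k,rows[0]),rows[0]),(np.polyval(k,rows[-1]),rows[-1])],z); d=a[0]-a[1]
    return a.mean(0),np.arctan2(-d[0],d[1]),len(q),[round(np.polyval(k,r),1) for r in(rows[0],rows[-1])]
E
python3 - <<'E'
from h import *
s=env.get_state(); p=env.read_camera("wrist"); pw=wcam(p,s)
st=edge(pw,range(150,320,4),366,392,1,.028); print("stop",st)
r=edge(pw,range(200,300,4),326,350,-1,.032); print("bar right",r)
l=edge(pw,range(236,296,4),285,312,1,.032); print("bar left",l)
m=env.regions_of("bar",p)[0]["mask"]; print(fit([(pw,m)],[box(-.015,.015,-.055,.055,.018,.032)],(.553,-.27,-.146)))
P=env.read_camera("top"); m=near(P,"bed",(.58,-.257,.02)); print("bed top",fit([(P,m)],BED,(.56,-.256,-.146)))
E
```

```text
stop (array([ 0.6059, -0.2607,  0.028 ]), np.float64(-0.15151256310071065), 43, [np.float64(385.7), np.float64(375.1)])
bar right (array([ 0.5715, -0.2629,  0.032 ]), np.float64(-0.14015555981110775), 25, [np.float64(339.4), np.float64(338.0)])
bar left (array([ 0.5404, -0.2713,  0.032 ]), np.float64(-0.1470753999036366), 15, [np.float64(302.0), np.float64(302.6)])
(array([ 0.5558, -0.2699, -0.1463]), np.float64(0.24403075677863217))
bed top (array([ 0.5698, -0.2456,  0.0182]), np.float64(0.5362110999569769))
```

The bar lies on the bed, 34 mm from the long stop and about 11 mm from the end stop, turned under 1° from it. Now shut the fingers on its open (-x) side and feel down for the bed.

```bash
cat >> h.py <<'E'
YB=-.15; N=np.array([np.cos(YB),np.sin(YB)]); TT=np.array([-np.sin(YB),np.cos(YB)])
def nt(n,t,z): return np.r_[n*N+t*TT,z]
TB=tool(YB-np.pi/2,0)
def st():
    s=env.get_state(); x=np.array(s["tcp_pos"]); print(s["clock"],"n %.4f t %.4f z %.4f"%(x[:2]@N,x[:2]@TT,x[2]),"force n,t,z",np.round([s["wrist_force"][:2]@N,s["wrist_force"][:2]@TT,s["wrist_force"][2]],1),"gap",round(s["finger_gap"],4)); return s
E
python3 - <<'E'
from h import *
s=st(); plan([(nt(.546,-.184,.05),TB),(nt(.546,-.184,.004),TB)],s)
E
```

```text
25.1 n 0.5865 t -0.1529 z 0.1379 force n,t,z [-0.3  0.2 -0.5] gap -0.0001
[-30.9, -40.4, 88.1] [-0.02, -0.01, 0.04]
[-30.9, -40.2, 134.1] [-0.02, -0.01, 0.04]
```

move_arm(
  targets=[
    [[-31, -40, 40], [0, 0, 0.04], 1],
    [[-31, -40, 90], [0, 0, 0.04], 1],
    [[-31, -40, 125], [0, 0, 0.04], 1],
    [[-31, -40, 130], [0, 0, 0.04], 1],
    [[-31, -40, 130], [0, 0, 0.04], 1],
  ],
  squeeze=20,
)

```text
clock: 25.72
tcp_pos: [0.514, -0.264, 0.01]
orientation: [-0.001, 0.758, 0.652, -0.001]
wrist_force: [0.4, -0.8, 0.2]
finger_gap: 0.0001
grip_force: 0.0
```

move_arm(
  targets=[
    [[0, 0, 2], [0, 0, 0], 1],
    [[0, 0, 4], [0, 0, 0], 1],
    [[0, 0, 6], [0, 0, 0], 1],
    [[0, 0, 6], [0, 0, 0], 1],
  ],
)

```text
clock: 26.22
tcp_pos: [0.514, -0.2638, 0.004]
orientation: [-0.0, 0.758, 0.653, -0.0]
wrist_force: [0.9, 0.5, -1.0]
finger_gap: -0.0
grip_force: 0.0
```

move_arm(
  targets=[
    [[0, 0, 2], [0, 0, 0], 1],
    [[0, 0, 4], [0, 0, 0], 1],
    [[0, 0, 4], [0, 0, 0], 1],
  ],
)

```text
clock: 26.6
tcp_pos: [0.5137, -0.2637, -0.0004]
orientation: [-0.001, 0.758, 0.653, -0.001]
wrist_force: [0.2, 0.3, 0.1]
finger_gap: 0.0
grip_force: 0.0
```

Run:
```python
from h import *
s=st(); plan([(nt(.546,-.184,-.004),TB)],s)
```

```text
26.6 n 0.5474 t -0.1840 z -0.0004 force n,t,z [0.1 0.3 0.1] gap 0.0
[-0.0, -1.4, 3.6] [-0.01, -0.0, 0.01]
```

move_arm(
  targets=[
    [[0, 0, 2], [0, 0, 0], 1],
    [[0, 0, 3], [0, 0, 0], 1],
    [[0, 0, 3], [0, 0, 0], 1],
  ],
)

```text
clock: 26.98
tcp_pos: [0.5138, -0.2638, -0.0032]
orientation: [-0.001, 0.758, 0.653, -0.0]
wrist_force: [0.3, 0.0, 0.4]
finger_gap: -0.0003
grip_force: 0.0
```

move_arm(
  targets=[
    [[0, 0, 1], [0, 0, 0], 1],
    [[0, 0, 2], [0, 0, 0], 1],
    [[0, 0, 2], [0, 0, 0], 1],
  ],
)

```text
clock: 27.35
tcp_pos: [0.5139, -0.2638, -0.0052]
orientation: [-0.001, 0.758, 0.653, -0.001]
wrist_force: [0.3, 0.6, 0.5]
finger_gap: -0.0002
grip_force: 0.0
```

move_arm(
  targets=[
    [[0, 0, 1], [0, 0, 0], 1],
    [[0, 0, 2], [0, 0, 0], 1],
    [[0, 0, 2], [0, 0, 0], 1],
  ],
)

```text
clock: 27.72
tcp_pos: [0.5138, -0.2638, -0.0073]
orientation: [-0.001, 0.758, 0.653, -0.0]
wrist_force: [-0.6, 0.1, 0.4]
finger_gap: -0.0002
grip_force: 0.0
```

move_arm(
  targets=[
    [[0, 4, 0], [0, 0, 0], 1],
    [[0, 8, 0], [0, 0, 0], 1],
    [[0, 12, 0], [0, 0, 0], 1],
    [[0, 16, 0], [0, 0, 0], 1],
    [[0, 20, 0], [0, 0, 0], 1],
  ],
)

```text
clock: 28.35
tcp_pos: [0.5335, -0.2666, -0.0073]
orientation: [-0.001, 0.758, 0.653, -0.001]
wrist_force: [-2.3, -0.1, 1.7]
finger_gap: 0.0001
grip_force: 1.1
```

move_arm(
  targets=[
    [[0, 4, 0], [0, 0, 0], 1],
    [[0, 8, 0], [0, 0, 0], 1],
    [[0, 11, 0], [0, 0, 0], 1],
    [[0, 14, 0], [0, 0, 0], 1],
    [[0, 16, 0], [0, 0, 0], 1],
  ],
)

```text
clock: 28.98
tcp_pos: [0.5498, -0.2692, -0.0072]
orientation: [-0.0, 0.758, 0.653, -0.0]
wrist_force: [-1.8, 0.8, 1.5]
finger_gap: 0.0001
grip_force: 1.0
```

Run:
```python
from h import *
s=st(); p=env.read_camera("wrist"); pw=wcam(p,s); save(p,"w3")
g=cv2.cvtColor(p["pixels"],cv2.COLOR_RGB2GRAY); print(proj(pw,[nt(.638,-.16,.028),nt(.638,-.20,.028),nt(.608,-.16,.032)]).round())
for y in range(100,380,10): print(y,''.join(' .:-=+*#%@'[min(9,g[y,x]//26)] for x in range(240,440,3)))
```

```text
28.975 n 0.5838 t -0.1840 z -0.0072 force n,t,z [-1.9  0.5  1.5] gap 0.0001
[[451. 264.]
 [441. 349.]
 [378. 267.]]
100 ===================================================================
110 ===================================================================
120 =====================-=============================================
130 ===================================================================
140 ===================================================================
150 ===================================================================
160 =====================-=============================================
170 =============-=====================================================
180 =======================================:::======-=-:::=============
190 ===================================:::-+********************##**##=
200 ==================================::::-*##########################=
210 ==================================-:::-*#########%%%%%%%#########*=
220 =====================-=============:::-######%%%%%%%%%%%%%%######==
230 :::::::::===:=====================::::-#####
[... 331 characters left out ...]
::::::::::::-:::::::::-+######%%%%%%%%%%%%######=-::
290 ::::::::::::::::::::::----..----:::::-*#####%%%%%%%%%%%##%#####==::
300 :::::::::::::::::::::-----  -----::::-=====*#############*===#*==::
310 :::::::::::::::......----:. -----.....-=======########*=====##==::-
320 :::::::::::::::.....:----: .:----......=====================##==::-
330 ::::::::::::::......:----. .:----:.....:====================#*=:::-
340 :::::::::::::...........=...:=...........==+############===##==::--
350 ....:::::::................................#%%%%%%..........-==::--
360 .... ...................................................::........:
370 ....................... ........................................  .
```

move_arm(
  targets=[
    [[0, 2, 0], [0, 0, 0], 1],
    [[0, 4, 0], [0, 0, 0], 1],
    [[0, 5, 0], [0, 0, 0], 1],
    [[0, 6, 0], [0, 0, 0], 1],
    [[0, 7, 0], [0, 0, 0], 1],
  ],
)

```text
clock: 29.65
tcp_pos: [0.5565, -0.2702, -0.0072]
orientation: [-0.0, 0.758, 0.653, -0.0]
wrist_force: [-2.5, 0.2, 1.0]
finger_gap: 0.0002
grip_force: 1.0
```

Run:
```python
from h import *
s=st(); p=env.read_camera("wrist"); pw=wcam(p,s); save(p,"w4"); a=(.638,)
print("stop exp",proj(pw,[nt(.638,-.13,.028),nt(.638,-.19,.028)]).round())
l=edge(pw,range(200,290,4),336,375,1,.032); print("bar left",l, l[0][:2]@N)
g=cv2.cvtColor(p["pixels"],cv2.COLOR_RGB2GRAY)
for y in range(140,330,12): print(y,''.join(' .:-=+*#%@'[min(9,g[y,x]//26)] for x in range(300,480,3)))
```

```text
29.65 n 0.5906 t -0.1840 z -0.0072 force n,t,z [-2.5 -0.2  1. ] gap 0.0002
stop exp [[442. 189.]
 [427. 329.]]
bar left (array([ 0.5763, -0.2399,  0.032 ]), np.float64(-0.1462454287656451), 23, [np.float64(356.1), np.float64(353.6)]) 0.6056696105132987
140 ============================================:::--=#########:
152 ============================================:::--##########:
164 ===========================================:::---#########::
176 ===========================================:::--+########*::
188 ===============:::--=----==----==---=-========--#########:::
200 ===============:::-*##########################-=########*:::
212 ==============::::-*########%%%%%%%%%########*-#########::::
224 ==============-:::-######%%%%%%%%%%%%%%%#####--########*::::
236 ===============:::-#####%%%%%%%%%%%%%%%%#####-*########::::=
248 ==============::::-########%%%%%%%%%%#######=-########=::::=
260 ::::===========::-=#########################-+########::::==
272 ::::::========:::-+########################*-########-::::==
284 :::::::::::::::::-+#####%%%%%%%%%%%%%%#####-=#######*::::===
296 :-----..----:::::-=====###############==###-########-:::-===
308 .----:..-----.....=======##########*===###=-#######*::::====
320 .----:  :----......=====================+#-*#######-:::-====
```

move_arm(
  targets=[
    [[0, 0.7, 0], [0, 0, 0], 1],
    [[0, 1.4, 0], [0, 0, 0], 1],
    [[0, 2, 0], [0, 0, 0], 1],
    [[0, 2, 0], [0, 0, 0], 1],
  ],
)

```text
clock: 30.2
tcp_pos: [0.5586, -0.2706, -0.0072]
orientation: [-0.0, 0.758, 0.653, -0.0]
wrist_force: [-0.5, -0.4, -0.3]
finger_gap: 0.0001
grip_force: 0.8
```

move_arm(
  targets=[
    [[0, 0.5, 0], [0, 0, 0], 1],
    [[0, 1, 0], [0, 0, 0], 1],
    [[0, 1, 0], [0, 0, 0], 1],
  ],
)

```text
clock: 30.58
tcp_pos: [0.5592, -0.2706, -0.0072]
orientation: [-0.001, 0.758, 0.653, -0.001]
wrist_force: [-3.3, 1.4, 1.9]
finger_gap: -0.0001
grip_force: 1.5
```

Run:
```python
from h import *
s=st(); p=env.read_camera("wrist"); pw=wcam(p,s)
l=edge(pw,range(200,290,4),336,375,1,.032); print("bar left",l, l[0][:2]@N)
g=cv2.cvtColor(p["pixels"],cv2.COLOR_RGB2GRAY)
for y in range(176,300,12): print(y,''.join(' .:-=+*#%@'[min(9,g[y,x]//26)] for x in range(410,460,1)))
```

```text
30.575 n 0.5933 t -0.1840 z -0.0072 force n,t,z [-3.5  0.9  1.9] gap -0.0001
bar left (array([ 0.579 , -0.2403,  0.032 ]), np.float64(-0.1475693856979736), 23, [np.float64(356.3), np.float64(353.7)]) 0.6084313307389693
176 ===========-:::::::-------=#######################
188 -------=-==-=---=------=-=*#######################
200 ##########################**######################
212 %########################**#######################
224 %%%%%%%%%#######################################=:
236 %%%%%%%%###############*#######################:::
248 ######################*######################+::::
260 ###########################################*::::::
272 ###################**#####################+:::::::
284 %%######################################*-::::::::
296 ###+=========+###*#############*######*+::::::::::
```

The bar's long side now meets the long stop. In the picture the gap closed at columns 433–436, and the force is rising. Next go round to its +y end and push it towards the end stop.

Run:
```python
from h import *
s=st(); plan([(nt(.580,-.184,0),TB),(nt(.58,-.16,.06),TB),(nt(.6215,-.098,.06),TB),(nt(.6215,-.098,.02),TB),(nt(.6215,-.098,-.0072),TB)],s)
```

```text
30.625 n 0.5934 t -0.1839 z -0.0072 force n,t,z [-2.9 -0.1  1.4] gap 0.0006
[-0.0, -13.4, -7.2] [-0.01, 0.0, 0.01]
[24.0, -13.4, -67.2] [-0.01, 0.0, 0.01]
[85.9, 28.1, -67.3] [-0.01, 0.0, 0.01]
[85.9, 28.2, -27.3] [-0.01, 0.0, 0.01]
[85.9, 28.2, -0.1] [-0.01, 0.0, 0.01]
```

move_arm(
  targets=[
    [[0, -4, 0], [0, 0, 0], 1],
    [[0, -14, -8], [0, 0, 0], 1],
    [[24, -14, -67], [0, 0, 0], 1],
    [[86, 28, -67], [0, 0, 0], 1],
    [[86, 28, -67], [0, 0, 0], 1],
  ],
)

```text
clock: 31.25
tcp_pos: [0.6024, -0.1879, 0.0618]
orientation: [0.001, 0.757, 0.654, 0.001]
wrist_force: [0.1, 0.0, -0.7]
finger_gap: 0.0
grip_force: 0.0
```

move_arm(
  targets=[
    [[0, 0, 0], [0, 0, 0], 1],
    [[0, 0, 35], [0, 0, 0], 1],
    [[0, 0, 55], [0, 0, 0], 1],
    [[0, 0, 64], [0, 0, 0], 1],
    [[0, 0, 66], [0, 0, 0], 1],
  ],
)

```text
clock: 31.88
tcp_pos: [0.5989, -0.1904, -0.0068]
orientation: [-0.001, 0.758, 0.652, -0.001]
wrist_force: [1.1, -1.0, 0.3]
finger_gap: -0.0003
grip_force: 0.0
```

Run:
```python
from h import *
s=st()
```

```text
31.875 n 0.6206 t -0.0988 z -0.0068 force n,t,z [ 1.3 -0.8  0.3] gap -0.0003
```

move_arm(
  targets=[
    [[-6, 0, 0], [0, 0, 0], 1],
    [[-12, 0, 0], [0, 0, 0], 1],
    [[-16, 0, 0], [0, 0, 0], 1],
    [[-19, 0, 0], [0, 0, 0], 1],
    [[-21, 0, 0], [0, 0, 0], 1],
  ],
)

```text
clock: 32.5
tcp_pos: [0.597, -0.2101, -0.0059]
orientation: [-0.001, 0.758, 0.653, 0.0]
wrist_force: [-0.4, 2.9, 2.3]
finger_gap: 0.0002
grip_force: 1.4
```

move_arm(
  targets=[
    [[-1.5, 0, 0], [0, 0, 0], 1],
    [[-3, 0, 0], [0, 0, 0], 1],
    [[-4, 0, 0], [0, 0, 0], 1],
    [[-5, 0, 0], [0, 0, 0], 1],
    [[-6, 0, 0], [0, 0, 0], 1],
  ],
)

```text
clock: 33.12
tcp_pos: [0.5959, -0.2164, -0.0062]
orientation: [-0.0, 0.758, 0.653, -0.0]
wrist_force: [-0.3, 2.8, 2.3]
finger_gap: 0.0
grip_force: 1.4
```

Run:
```python
from h import *
s=st()
```

```text
33.125 n 0.6215 t -0.1250 z -0.0062 force n,t,z [-0.7  2.7  2.3] gap 0.0
```

move_arm(
  targets=[
    [[-1, 0, 0], [0, 0, 0], 1],
    [[-2, 0, 0], [0, 0, 0], 1],
    [[-2.5, 0, 0], [0, 0, 0], 1],
  ],
)

```text
clock: 33.5
tcp_pos: [0.5955, -0.219, -0.0062]
orientation: [-0.0, 0.758, 0.652, -0.0]
wrist_force: [0.4, 2.6, 2.3]
finger_gap: 0.0002
grip_force: 1.5
```

move_arm(
  targets=[
    [[-0.5, 0, 0], [0, 0, 0], 1],
    [[-1, 0, 0], [0, 0, 0], 1],
    [[-1, 0, 0], [0, 0, 0], 1],
  ],
)

```text
clock: 33.88
tcp_pos: [0.5953, -0.22, -0.0062]
orientation: [-0.0, 0.758, 0.653, -0.001]
wrist_force: [0.5, 2.6, 2.2]
finger_gap: -0.0002
grip_force: 1.3
```

move_arm(
  targets=[
    [[-0.5, 0, 0], [0, 0, 0], 1],
    [[-1, 0, 0], [0, 0, 0], 1],
    [[-1, 0, 0], [0, 0, 0], 1],
  ],
)

```text
clock: 34.25
tcp_pos: [0.5952, -0.221, -0.0063]
orientation: [-0.0, 0.758, 0.653, -0.001]
wrist_force: [0.3, 3.6, 2.9]
finger_gap: -0.0
grip_force: 1.3
```

Run:
```python
from h import *
s=st()
```

```text
34.25 n 0.6215 t -0.1296 z -0.0063 force n,t,z [-0.2  3.6  2.9] gap -0.0
```

move_arm(
  targets=[
    [[-0.5, 0, 0], [0, 0, 0], 1],
    [[-1, 0, 0], [0, 0, 0], 1],
    [[-1, 0, 0], [0, 0, 0], 1],
  ],
)

```text
clock: 34.62
tcp_pos: [0.595, -0.222, -0.0062]
orientation: [-0.0, 0.758, 0.652, -0.001]
wrist_force: [0.6, 2.6, 2.0]
finger_gap: 0.0001
grip_force: 1.2
```

move_arm(
  targets=[
    [[-0.5, 0, 0], [0, 0, 0], 1],
    [[-1, 0, 0], [0, 0, 0], 1],
    [[-1, 0, 0], [0, 0, 0], 1],
  ],
)

```text
clock: 35.0
tcp_pos: [0.5949, -0.223, -0.0062]
orientation: [-0.0, 0.758, 0.653, -0.001]
wrist_force: [-0.6, 3.6, 2.4]
finger_gap: -0.0002
grip_force: 1.1
```

Run:
```python
from h import *
s=st()
```

```text
35.0 n 0.6215 t -0.1316 z -0.0062 force n,t,z [-1.1  3.5  2.4] gap -0.0002
```

move_arm(
  targets=[
    [[-0.5, 0, 0], [0, 0, 0], 1],
    [[-1, 0, 0], [0, 0, 0], 1],
    [[-1, 0, 0], [0, 0, 0], 1],
  ],
)

```text
clock: 35.38
tcp_pos: [0.5949, -0.223, -0.0062]
orientation: [-0.001, 0.758, 0.653, 0.0]
wrist_force: [0.9, 5.6, 2.8]
finger_gap: -0.0001
grip_force: 2.7
```

move_arm(
  targets=[
    [[-0.5, 0, 0], [0, 0, 0], 1],
    [[-1, 0, 0], [0, 0, 0], 1],
    [[-1, 0, 0], [0, 0, 0], 1],
  ],
)

```text
clock: 35.75
tcp_pos: [0.5949, -0.223, -0.0062]
orientation: [-0.001, 0.757, 0.653, 0.001]
wrist_force: [1.8, 8.3, 2.8]
finger_gap: 0.0
grip_force: 4.1
```

Run:
```python
from h import *
s=st(); p=env.read_camera("top"); u=proj(p,[nt(.623,-.195,.032)])[0]; print(u, proj(p,[nt(.638,-.25,.028),nt(.593,-.25,.028),nt(.593,-.085,.028)]).round(1)); save(p,"t5",(400,150,520,270),6)
g=cv2.cvtColor(p["pixels"],cv2.COLOR_RGB2GRAY)
for y in range(186,245,2): print(y,' '.join('%3d'%g[y,x] for x in range(440,500,2)))
```

```text
35.75 n 0.6215 t -0.1316 z -0.0062 force n,t,z [0.5 8.5 2.8] gap 0.0
[464.3987 211.0742] [[487.1 209.2]
 [484.3 227.1]
 [418.  215.3]]
186  99  95 100  99 129 165 165 152 148 155 160 165 169 171 173 175 176 178 177 178 178 178 177 175 174 184 178 177 177 142
188  93  96  99  98 157 142 139 149 155 161 166 168 171 172 174 176 178 178 178 177 178 178 176 174 170 170 178 174 172 137
190  94  99  98 133 128 139 148 155 160 164 168 170 172 174 175 177 177 178 178 178 178 177 176 174 168 165 171 171  94 191
192  97  99 102 125 138 147 154 159 164 166 170 172 174 175 176 177 178 179 178 179 178 177 175 174 169 163 156 160 137 195
194  99 100 124 136 145 153 157 163 166 170 172 174 175 177 178 177 178 179 179 179 179 177 175 172 169 163 156  90 202 198
196  99 121 136 143 152 157 163 166 169 172 174 175 176 178 177 178 179 180 178 178 178 176 175 172 168 163 155 146 202 200
198 117 133 141 151 158 161 166 170 171 174 174 176 177 177 178 179 180 180 178 178 177 176 175 173 168 162 134 202 199 199
200 129 141 148 156 161 165 168 171 173 175 176 178 178 179 179 179 180 180 179 178 177 177 174 1
[... 2054 characters left out ...]
 180 180 180 180 180 180 179 178 177 176 173 169 165 158 147 122 128 127 127 126
236 179 180 180 181 181 181 181 181 181 182 181 180 181 181 180 179 180 177 177 176 171 168 164 156 143 112 130 128 129 127
238 180 180 181 181 181 181 181 182 181 181 182 180 180 180 180 179 180 178 177 175 171 168 161 154 139 110 125 126 124 123
240 180 181 180 181 181 181 181 181 182 181 181 180 179 180 180 178 179 178 175 173 171 167 160 151 135 126 126 124 124 124
242 181 181 181 182 182 182 181 181 182 181 180 180 180 180 178 179 178 177 176 172 170 165 159 147 122 123 122 124 123 122
244 181 181 182 182 181 181 181 180 182 181 181 181 180 180 179 179 178 177 175 171 168 164 155 144 117 123 124 125 124 125
```

The end stop is met: TCP stopped moving at t = -0.1316 and the force rose to 8 N. Ease off, then give a light touch again towards the long stop.

move_arm(
  targets=[
    [[1, 0, 0], [0, 0, 0], 1],
    [[2, 0, 0], [0, 0, 0], 1],
    [[4, 0, 0], [0, 0, 0], 1],
    [[10, 0, 0], [0, 0, 0], 1],
    [[14, 0, -30], [0, 0, 0], 1],
  ],
)

```text
clock: 36.42
tcp_pos: [0.5943, -0.21, 0.0213]
orientation: [-0.003, 0.758, 0.652, -0.002]
wrist_force: [0.6, -0.1, 0.4]
finger_gap: 0.0005
grip_force: 0.0
```

move_arm(
  targets=[
    [[0, 0, -35], [0, 0, 0], 1],
    [[-20, -45, -35], [0, 0, 0], 1],
    [[-77, -46, -35], [0, 0, 0], 1],
    [[-77, -46, -35], [0, 0, 0], 1],
    [[-77, -46, -35], [0, 0, 0], 1],
  ],
)

```text
clock: 37.05
tcp_pos: [0.5398, -0.2806, 0.0588]
orientation: [-0.001, 0.758, 0.652, -0.0]
wrist_force: [0.5, 0.2, 0.3]
finger_gap: 0.0
grip_force: 0.0
```

Run:
```python
from h import *
s=st(); plan([(nt(.577,-.196,-.0065),TB)],s)
```

```text
37.05 n 0.5756 t -0.1968 z 0.0588 force n,t,z [0.4 0.2 0.3] gap 0.0
[0.8, 1.5, 65.3] [-0.01, 0.0, 0.0]
```

move_arm(
  targets=[
    [[0, 0, 40], [0, 0, 0], 1],
    [[0, 0, 60], [0, 0, 0], 1],
    [[0, 0, 65], [0, 0, 0], 1],
    [[0, 6, 65], [0, 0, 0], 1],
    [[0, 12, 65], [0, 0, 0], 1],
  ],
)

```text
clock: 37.67
tcp_pos: [0.5533, -0.2825, -0.0049]
orientation: [0.001, 0.758, 0.653, -0.0]
wrist_force: [-0.4, -0.4, -0.5]
finger_gap: 0.0001
grip_force: 0.0
```

move_arm(
  targets=[
    [[0, 2, 0], [0, 0, 0], 1],
    [[0, 3, 0], [0, 0, 0], 1],
    [[0, 4, 0], [0, 0, 0], 1],
    [[0, 5, 0], [0, 0, 0], 1],
    [[0, 5, 0], [0, 0, 0], 1],
  ],
)

```text
clock: 38.3
tcp_pos: [0.5566, -0.2829, -0.0062]
orientation: [-0.0, 0.758, 0.653, -0.0]
wrist_force: [0.2, -0.2, 0.3]
finger_gap: -0.0001
grip_force: 0.0
```

Run:
```python
from h import *
s=st()
```

```text
38.3 n 0.5926 t -0.1966 z -0.0062 force n,t,z [ 0.2 -0.2  0.3] gap -0.0001
```

move_arm(
  targets=[
    [[0, 0.5, 0], [0, 0, 0], 1],
    [[0, 1, 0], [0, 0, 0], 1],
    [[0, 1, 0], [0, 0, 0], 1],
  ],
)

```text
clock: 38.67
tcp_pos: [0.5574, -0.283, -0.0062]
orientation: [-0.001, 0.758, 0.653, -0.001]
wrist_force: [-0.1, 0.3, -0.3]
finger_gap: 0.0
grip_force: 0.3
```

move_arm(
  targets=[
    [[0, 0.5, 0], [0, 0, 0], 1],
    [[0, 1, 0], [0, 0, 0], 1],
    [[0, 1, 0], [0, 0, 0], 1],
  ],
)

```text
clock: 39.05
tcp_pos: [0.5577, -0.283, -0.0063]
orientation: [-0.001, 0.758, 0.652, -0.001]
wrist_force: [-4.4, -0.6, 1.9]
finger_gap: -0.0002
grip_force: 2.3
```

move_arm(
  targets=[
    [[0, 0.5, 0], [0, 0, 0], 1],
    [[0, 1, 0], [0, 0, 0], 1],
    [[0, 1, 0], [0, 0, 0], 1],
  ],
)

```text
clock: 39.42
tcp_pos: [0.5579, -0.283, -0.0064]
orientation: [-0.002, 0.758, 0.652, -0.001]
wrist_force: [-7.2, 0.4, 3.3]
finger_gap: -0.0002
grip_force: 4.0
```

Run:
```python
from h import *
s=st()
```

```text
39.425 n 0.5939 t -0.1964 z -0.0064 force n,t,z [-7.2 -0.7  3.3] gap -0.0002
```

The bar is home on the long stop (7 N with no more travel). Ease off, retreat and check in the wrist camera.

move_arm(
  targets=[
    [[0, -1, 0], [0, 0, 0], 1],
    [[0, -2, 0], [0, 0, 0], 1],
    [[0, -4, 0], [0, 0, 0], 1],
    [[0, -12, 0], [0, 0, 0], 1],
    [[0, -16, -30], [0, 0, 0], 1],
  ],
)

```text
clock: 40.05
tcp_pos: [0.5415, -0.2795, 0.0217]
orientation: [-0.003, 0.758, 0.653, -0.001]
wrist_force: [1.0, -0.0, 0.2]
finger_gap: 0.0001
grip_force: 0.0
```

move_arm(
  targets=[
    [[0, 0, -60], [0, 0, 0], 1],
    [[-40, 10, -110], [0, 0, 0], 1],
    [[-80, 22, -125], [0, 0, 0], 1],
    [[-80, 22, -125], [0, 0, 0], 1],
    [[-80, 22, -125], [0, 0, 0], 1],
  ],
)

```text
clock: 40.67
tcp_pos: [0.5533, -0.3629, 0.1481]
orientation: [-0.001, 0.758, 0.652, -0.0]
wrist_force: [-0.2, 0.4, -0.3]
finger_gap: -0.0001
grip_force: 0.0
```

Run:
```python
from h import *
s=st(); p=env.read_camera("wrist"); pw=wcam(p,s)
print(proj(pw,[nt(.638,-.25,.032),nt(.608,-.25,.032),nt(.638,-.14,.032),nt(.608,-.14,.032)]).round().tolist())
print("stop",edge(pw,range(40,100,4),300,420,1,.028)[1:])
save(p,"w6",(200,0,520,300),2.5)
sc=env.read_camera("scene")
print([(t,np.round(d["centre"],3),round(d["confidence"],2)) for t in("holder","holder_mid","bar","seat","canister","mortar") for d in env.landmark_of(t,sc)])
```

```text
40.675 n 0.6013 t -0.2761 z 0.1481 force n,t,z [-0.3  0.3 -0.3] gap -0.0001
[[364.0, 189.0], [326.0, 189.0], [370.0, 33.0], [327.0, 33.0]]
stop (np.float64(-0.17026825009805016), 14, [np.float64(328.1), np.float64(326.7)])
[('holder', array([0.278, 0.268, 0.   ]), 0.95), ('holder', array([ 0.479,  0.479, -0.002]), 0.8), ('holder', array([ 0.303,  0.184, -0.002]), 0.68), ('holder', array([0.426, 0.266, 0.017]), 0.56), ('holder_mid', array([0.307, 0.178, 0.082]), 0.65), ('holder_mid', array([0.509, 0.264, 0.014]), 0.6), ('holder_mid', array([0.278, 0.266, 0.079]), 0.6), ('holder_mid', array([0.482, 0.475, 0.084]), 0.59), ('bar', array([ 0.581, -0.289,  0.026]), 0.72), ('bar', array([0.43 , 0.266, 0.018]), 0.56), ('seat', array([ 0.585, -0.289,  0.022]), 0.61), ('canister', array([ 0.576,  0.359, -0.002]), 0.8), ('canister', array([ 0.596,  0.485, -0.   ]), 0.67), ('mortar', array([ 0.344, -0.16 ,  0.004]), 0.84)]
```

View pics/w6.png

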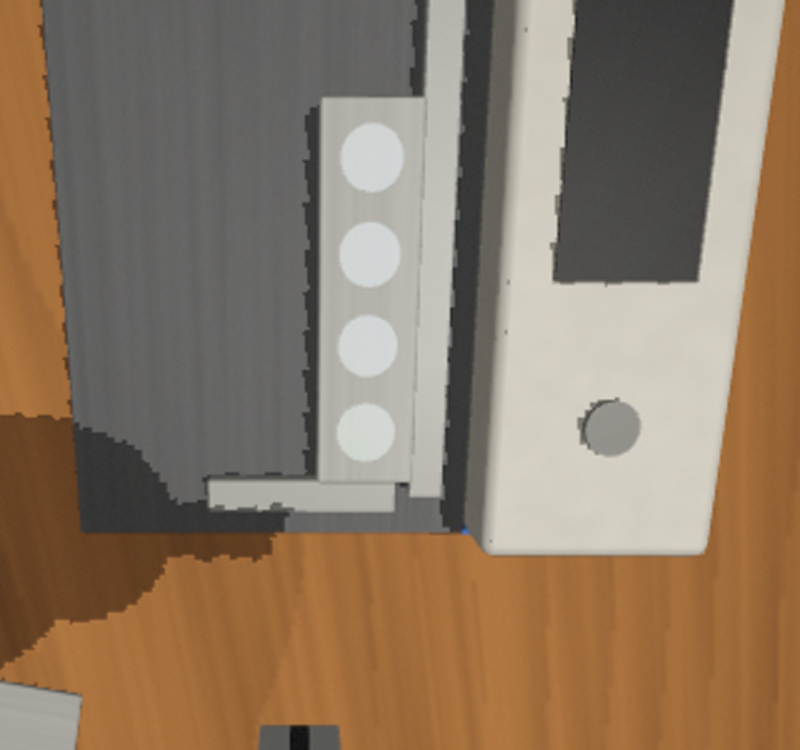

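The last picture shows the bar flush along the long stop (edge at x≈415–425) and against the end stop (y≈480), square to both with no gap. The sleeve lies at (0.426, 0.266) and the arm is clear.

```bash
python3 -c "
from workcell import env
print(env.hand_in())"
```

```text
the job is handed in; nothing more can be done
None
```

The job is handed in, though no pass/fail result came back: the last picture shows the bar flat on the reader's bed, square against both stops; the empty sleeve lies on the bench beside the mat, and the arm touches nothing.

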